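Pack the dried relief frames into the slotted transport case and latch it

ROBOT

A 6-joint arm with a two-finger parallel gripper is mounted at the origin on the work surface. World frame = base frame: x ahead of the robot, y to its left, z up, the work surface at z = 0. Lengths are in m, angles in degrees, forces in N, time in s.
With the tool pointing down it reaches from about 0.3 to 0.75 m from the base axis. Payload 8.5 kg.
Tool frame: the origin (TCP) lies on the mounting face of the last link; the fingertips stand 173 mm ahead of it and the grasp point (between the pads) lies 155 mm ahead of it (env.tips_ahead is the distance from the TCP to the fingertips, in m); z points along the fingers, x is the direction in which the jaws open and shut, and the axes are right-handed (so a half turn about z gives the same grasp; the last joint's range is limited). The gripper opens to 85 mm and grips with 20 to 120 N. Pads are 22 mm wide; open, the fingers measure 114 mm over their backs; the gripper's body (76 mm by 85 mm) begins 54 mm behind the grasp point. The pads swing forward as they close: fully open they stand 13 mm farther back than shut.
Start: joints at [-86.305, 21.807, 74.336, -0, 83.858, -12.336], TCP at [0.152, -0.529, 0.405] pointing down, gripper open.
Joint ranges: [-178.18, 178.18], [-50.72, 133.34], [12.68, 142.11], [-81.47, 261.47], [9.98, 163.14], [-165.26, 165.26]. Speed limits (degrees/s): [136.94, 136.94, 180, 180, 180, 180].

INTERFACE

Orientations are given as a 3x3 rotation matrix whose columns are the frame's x, y, z axes.
In Python, from rig import env gives the robot as it stands. The module is installed in compiled form; this text tells all that it offers.
- The arm moves only by the tool step_arm, never from a script. Its argument "increments" is a list of rows, each an object of numbers: "x", "y", "z": the shift along the tool's x, y, z in cm; "wx", "wy", "wz": the turn, a rotation vector about the tool's x, y, z in rad; "gripper": the finger opening in cm, from 0 to 8.54. A call has 1 to 20 rows; each row shifts and turns the commanded pose from where the row before left it, along the tool's axes as they then stand; what a row does not reach is not made up. A row lasts 1/10 s, in which the tool goes at most 50 mm and 8.59 degrees, less where a joint would pass 70% of its speed; a pose out of reach is approached as far as the arm can. A call with a gripper value outside its range is refused whole. The fingers move at their own pace and stop on an object; "newtons" is the grip in N (left out, the last holds). Time passes only in rows, so rows that do not move let the fingers close. It gives the time, the measured TCP pose, the force and the opening at its end, in the units of the state.
- env.observe(): the state, without advancing time (a new reading comes with each control period).
- env.get_image(name): name is "side" or "top" or "wrist"; returns a dict with "color" (400x640x3 uint8, blue, green, red), "camera_matrix" (3x3 intrinsics, pixels), "distortion" ([k1, k2, p1, p2, k3] as OpenCV has them; the pictures are not rectified), "rvec" (rotation vector, rad) and "tvec" (3), from world to camera coordinates, as OpenCV has them. Camera axes: x right, y down, z forward; pixel columns grow to the right and rows downward; lengths in m; the calibration is good to about 2 mm. A picture is of the moment at which its call begins. There is no depth.
- env.close_job(): hands the job in, once; it reports no verdict.
The state is a dict: "time_s": time; "q": joint angles; "qvel": joint speeds; "joint_efforts": joint torques, N m; "position": TCP position; "tool_rot": TCP orientation; "ft_force": force on the tool from outside, world axes, zero at the start; "wrist_torque": the same for the moment, N m; "grip_width": finger opening in m.
Only numpy, scipy, OpenCV 4.12 (cv2) and the standard library are available. Lean on these libraries where they do the work, as an engineer would, in place of code of your own. Each camera call takes 0.05 s, during which the arm holds its last target. There are 200 camera calls.

TASK

Pack the case for transport: lift every glazed frame that hangs on the drying rack up and off its hook, stand each upright in a slot of its own in the open case, and stand the desiccant canister upright in the bay at the end. Then shut the lid, press both lever latches down until they snap, and prove that they hold by pulling up on the lid's handle with about 15 N before letting go. Do not let a frame fall over, and leave the jar, the bottle and the brush alone.

Things in the scene. Friction and masses are not known exactly. Their poses are not given: they have to be found in the camera images.
- case: Fixed grey open case 166 x 235 x 85 mm (x, y, z); origin: centre of underside, x from latch side to hinge side. Walls 5, floor top at z = 8. White foam blocks, 40 high, 48 long in x (centred at x = +10), leave 4 slots 24 wide in y; fingers have room in front of and behind them. Foam partition at y = 45; bay beyond it 65 wide.
- slot0 (a point): Slot 0 of the case: middle of the slot on the inner floor. x runs along the slot, y across its 24 mm gap, z up. A frame stands here with its width along x.
- slot1 (a point): Slot 1 of the case: middle of the slot on the inner floor. x runs along the slot, y across its 24 mm gap, z up. A frame stands here with its width along x.
- slot2 (a point): Slot 2 of the case: middle of the slot on the inner floor. x runs along the slot, y across its 24 mm gap, z up. A frame stands here with its width along x.
- slot3 (a point): Slot 3 of the case: middle of the slot on the inner floor. x runs along the slot, y across its 24 mm gap, z up. A frame stands here with its width along x.
- bay (a point): Canister bay at the +y end of the case: middle of its 65 mm width, on the inner floor.
- lid (a joint): Lid hinge, rad: 0 shut, 1.80 fully open (leaning back; stays by itself near there). Lid: grey shell 166 x 235 x 40 mm, 32 mm deep inside, about 0.4 kg, hinged along the case's rear upper edge (case's x = 83, z = 85 mm). Pushed below about 0.5 rad it sinks shut by itself on a damped hinge in a few seconds; until latched it lifts with 3 to 6 N.
- lid_handle (a point): Middle of the handle bar on the lid's outer face: black bow, round bar 12 mm thick, 90 mm long, parallel to the case's y, its axis 32 mm off the lid's face and 125 mm from the hinge. The point turns with the lid; with the lid shut its axes are the case's.
- keepers: Two steel keepers fixed inside the case's front wall at the case's y = -80 and +80 mm, jutting 12 mm inwards, 30 mm wide, z 75 to 83 mm. Axes and origin are the case's.
- latch0 (a joint): Lever latch 0 on the lid (case's y = -80 mm), rad: 0 lever raised at a slant, 0.38 pressed flat. Over-centre spring: the force at the lever's end peaks near 9 N before half stroke, then falls; past half stroke it snaps down by itself and stays. Its pawl then grips under the keeper. Press it with the lid shut only, else the pawl lands on the keeper.
- latch1 (a joint): Lever latch 1 on the lid (case's y = +80 mm), rad: 0 lever raised at a slant, 0.38 pressed flat. Over-centre spring: the force at the lever's end peaks near 9 N before half stroke, then falls; past half stroke it snaps down by itself and stays. Its pawl then grips under the keeper. Press it with the lid shut only, else the pawl lands on the keeper.
- latch0_tip (a point): Press point on top of lever latch 0: steel lever 58 mm long, 34 wide, 7 thick, pivot near the lid's front edge, free end towards the lid's hinge; point on its midline, 50 mm from the pivot. Axes of the lid, turned with the lever. With the lid shut it travels down 19 mm and ends 10.5 mm above the lid's face.
- latch1_tip (a point): Press point on top of lever latch 1: steel lever 58 mm long, 34 wide, 7 thick, pivot near the lid's front edge, free end towards the lid's hinge; point on its midline, 50 mm from the pivot. Axes of the lid, turned with the lever. With the lid shut it travels down 19 mm and ends 10.5 mm above the lid's face.
- pawl0: Steel pawl under the lid, part of lever latch 0 (origin on its pivot). Latched, it hooks under the keeper inside the case's front wall with about 1 mm of play; pulling up on the lid loads it.
- pawl1: Steel pawl under the lid, part of lever latch 1 (origin on its pivot). Latched, it hooks under the keeper inside the case's front wall with about 1 mm of play; pulling up on the lid loads it.
- rack: Fixed wooden drying rack. Origin on the table under its posts; y along it. Foot 120 x 430 x 14 mm, posts 22 square at y = +-200, cross bar 26 high, 20 thick, middle at z = 185. Four steel hooks at y = -165, -55, 55, 165 point to the rack's -x (to the robot): level bar 6 thick, axis at z = 185, to x = -88, end turned up with its tip 7 mm above the bar's top, at x = -91.
- frame0: Glazed frame hanging on a hook (or absent). Origin: centre of its underside; x 14 mm thick, y 50 wide, z 76 high, 0.12 kg. On top a wire loop in its y-z plane: opening 20 wide, 24 high, wire 4, top at z = 104; the loop's top lies on the hook. Grip it by its narrow sides, over the hook. To come off it must rise 8 mm or more (18 mm of play) and go 45 mm along the rack's -x.
- frame1: Glazed frame hanging on a hook (or absent). Origin: centre of its underside; x 14 mm thick, y 50 wide, z 76 high, 0.12 kg. On top a wire loop in its y-z plane: opening 20 wide, 24 high, wire 4, top at z = 104; the loop's top lies on the hook. Grip it by its narrow sides, over the hook. To come off it must rise 8 mm or more (18 mm of play) and go 45 mm along the rack's -x.
- frame2: Glazed frame hanging on a hook (or absent). Origin: centre of its underside; x 14 mm thick, y 50 wide, z 76 high, 0.12 kg. On top a wire loop in its y-z plane: opening 20 wide, 24 high, wire 4, top at z = 104; the loop's top lies on the hook. Grip it by its narrow sides, over the hook. To come off it must rise 8 mm or more (18 mm of play) and go 45 mm along the rack's -x.
- frame3: Glazed frame hanging on a hook (or absent). Origin: centre of its underside; x 14 mm thick, y 50 wide, z 76 high, 0.12 kg. On top a wire loop in its y-z plane: opening 20 wide, 24 high, wire 4, top at z = 104; the loop's top lies on the hook. Grip it by its narrow sides, over the hook. To come off it must rise 8 mm or more (18 mm of play) and go 45 mm along the rack's -x.
- canister: Round aluminium desiccant canister with a perforated top, 50 mm across, 46 mm high, 0.09 kg, standing on the table. Origin: centre of its underside, z up.
- jar: Bystander: clear screw-top jar, 64 mm across, 85 mm high. Origin at the centre of its underside.
- bottle: Bystander: small white bottle with a black cap, 44 mm across, 80 mm high. Origin at the centre of its underside.
- brush: Bystander: flat brush lying on the table, 200 mm long, 42 mm wide, 20 mm high, x along it from handle to bristles. Origin on its underside at mid length.
Things that resemble listed ones, but are neither listed nor needed, are in the scene too. Leave any green or purple look-alike of the frame1 alone. What is shaped like the frame2 but orange or purple is not meant.

How it is judged (in metres and radians):
On the way, in this order (a step that is already met when the one before it is completed fails the run):
1. every frame stands upright in a slot of the case and the canister in its bay (z of frame0 in the frame of case between 0.003 and 0.014 m and x of frame0 in the frame of case between -0.012 and 0.032 m and y of frame0 in the frame of case between -0.106 and 0.03 m and angle between each of frame0, frame1, frame2, frame3's own z axis and vertical below 0.35 rad and z of frame1 in the frame of case between 0.003 and 0.014 m and x of frame1 in the frame of case between -0.012 and 0.032 m and y of frame1 in the frame of case between -0.106 and 0.03 m and z of frame2 in the frame of case between 0.003 and 0.014 m and x of frame2 in the frame of case between -0.012 and 0.032 m and y of frame2 in the frame of case between -0.106 and 0.03 m and z of frame3 in the frame of case between 0.003 and 0.014 m and x of frame3 in the frame of case between -0.012 and 0.032 m and y of frame3 in the frame of case between -0.106 and 0.03 m and z of canister in the frame of case between 0.003 and 0.014 m and y of canister in the frame of case between 0.06 and 0.1 m and x of canister in the frame of case between -0.065 and 0.065 m and angle between canister's own z axis and vertical below 0.2 rad), for 0.2 s.
2. the lid is shut and both latches are snapped down (value of joint lid below 0.03 rad and value of joint each of latch0, latch1 above 0.34 rad), for 0.3 s.
3. the lid is pulled up so that each latch bears over 1.5 N on its keeper and holds (all of step 2 and contact force between each of pawl0, pawl1 and keepers above 1.5 N), for 0.3 s.
At the end, for the whole second after the job is handed in: Every frame stands upright (0.35 rad) on the case's floor in a slot, within 22 mm of its middle lengthwise; canister upright on the bay's floor; lid below 0.03 rad, latches above 0.34 rad, all let go. Before, the latched lid was pulled up until each latch bore over 1.5 N for 0.3 s (all of step 1 and all of step 2 and velocity of joint lid below 0.05 rad/s); the robot touches nothing.
It fails at once if a frame falls over or is tipped by more than about 60 degrees (angle between any of frame0, frame1, frame2, frame3's own z axis and vertical above 1.05 rad).
It fails at once if the jar, the bottle or the brush is moved by more than 30 mm (distance of any of jar, bottle, brush from where it was at the start of the episode above 0.03 m).
Of frame0, frame1, frame2, frame3 only 2 to 4 are there at a start; the rules pass over those that are not, and their reading is None.
At some moment in a run one of canister may be knocked a few centimetres aside while the robot is not near it.
It also fails if it takes over 210 s, if anything falls off the work surface, if the arm or the gripper's body presses on something with over 40 N, if the wrist force passes 120 N, or if a joint passes its speed limit or range.

## Working session

There is one attempt and no reset: what is moved stays moved. The work goes in short steps, Python scripts to look and compute and a tool call to move; the robot and the scene stay as the last step left them, time stands still between calls to the robot, and variables do not carry over. Pictures are saved under pics/ and viewed, about 12 in all and at most 16, crops included, and the job is handed in when it is done.

Besides the shell and the picture viewer there is one more tool, called after "Request:" by a JSON object that holds its "op" and its "data". step_arm: Moves the arm, as the interface text tells. Its arguments: {"type":"object","properties":{"increments":{"type":"array"},"newtons":{"type":"number"}},"required":["increments"]}

```bash
mkdir -p pics
cat > h.py <<'E'
import numpy as np, cv2
from rig import env
def snap(n,f=None):
    im=env.get_image(n)
    if f: cv2.imwrite(f'pics/{f}.png',im['color'])
    return im
def ray(im,uv):
    p=cv2.undistortPoints(np.array([[uv]],float),im['camera_matrix'],im['distortion'])[0,0]
    R=cv2.Rodrigues(im['rvec'])[0]; t=np.ravel(im['tvec'])
    return -R.T@t, R.T@np.array([p[0],p[1],1])
def onz(im,uv,z):
    c,d=ray(im,uv); return c+d*(z-c[2])/d[2]
def tri(a,ua,b,ub):
    c1,d1=ray(a,ua);c2,d2=ray(b,ub)
    s=np.linalg.lstsq(np.c_[d1,-d2],c2-c1,rcond=None)[0]
    p,q=c1+s[0]*d1,c2+s[1]*d2
    return (p+q)/2,np.linalg.norm(p-q)
def proj(im,P):
    return cv2.projectPoints(np.array(P,float).reshape(-1,1,3),im['rvec'],im['tvec'],im['camera_matrix'],im['distortion'])[0][:,0]
E
python3 - <<'E'
from h import *
for n in('side','top'):
    im=snap(n,n+'0'); np.save(n+'.npy',im,allow_pickle=True)
    c,d=ray(im,(320,200)); print(n,c.round(3),(d/np.linalg.norm(d)).round(3),im['camera_matrix'][0,0])
o=env.observe(); print(o)
E
```

```text
side [ 0.01  -0.117  0.977] [ 0.496  0.191 -0.847] 411.233174371624
top [0.385 0.095 1.152] [ 0.185  0.029 -0.982] 422.18358176726537
{'time_s': 0.1, 'q': array([-8.63034142e+01,  2.18375453e+01,  7.43787732e+01, -3.67887164e-04,
        8.38588082e+01, -1.23365376e+01]), 'qvel': array([ 0.09796216, -0.08309472, -0.05432278,  0.13098331,  0.05114166,
       -0.01439836]), 'joint_efforts': array([ 3.77900855e-03, -4.49219406e+01, -2.31653988e+01, -1.61670923e-04,
        3.74314011e-03, -1.34823459e-06]), 'position': array([ 0.15189383, -0.52856907,  0.40417912]), 'tool_rot': array([[ 2.76193633e-01, -9.61102008e-01, -9.09079388e-05],
       [-9.61101156e-01, -2.76193512e-01,  1.30806712e-03],
       [-1.28229412e-03, -2.73908086e-04, -9.99999140e-01]]), 'ft_force': array([-0.03876212,  0.02518028,  0.37066391]), 'wrist_torque': array([ 0.03076717,  0.03706504, -0.0278561 ]), 'grip_width': 0.08595203203431694}
```

View pics/side0.png

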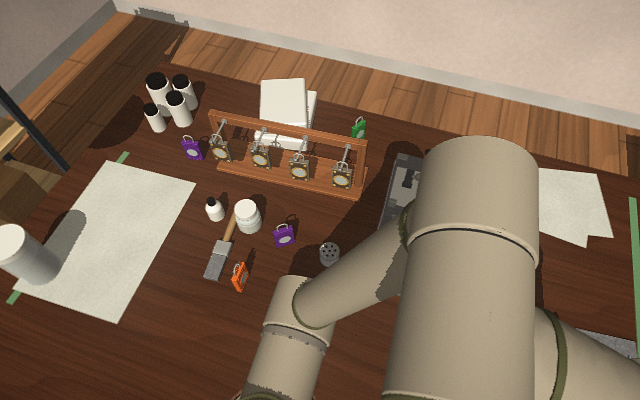

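View pics/top0.png

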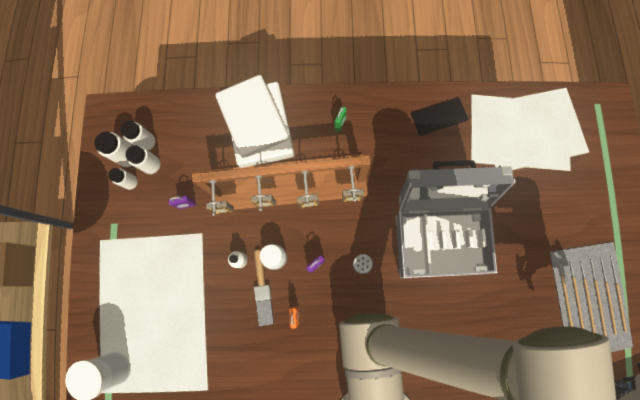

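The top view shows the rack with four brown frames at about (220,208), (263,202), (309,202) and (352,197). The canister, grey with a perforated top, is at (362,263), and the open case is at about (450,225). Candidates that could be mistaken for frames are purple (182,202), purple (315,264), orange (294,318) and green (341,118). All of these stand on the table rather than hanging, so I'll leave them. I'll check this in one close crop.

Run:
```python
from h import *
im=np.load('top.npy',allow_pickle=True).item()
c=im['color']
a=cv2.resize(c[145:225,185:385],None,fx=4,fy=4,interpolation=cv2.INTER_CUBIC)
b=cv2.resize(c[155:285,385:525],None,fx=2,fy=2,interpolation=cv2.INTER_CUBIC)
out=np.zeros((320+260,800,3),np.uint8); out[:320]=a; out[320:,:280]=b
s=np.load('side.npy',allow_pickle=True).item()['color'][105:200,195:385]
s=cv2.resize(s,(520,260)); out[320:,280:]=s
cv2.imwrite('pics/crop1.png',out)
for n,uv in dict(base=(560,370),can=(362,263),jar=(272,257)).items(): print(n,onz(im,uv,0.05).round(3))
```

```text
base [ 0.129 -0.485  0.05 ]
can [0.424 0.023 0.05 ]
jar [0.445 0.256 0.05 ]
```

View pics/crop1.png

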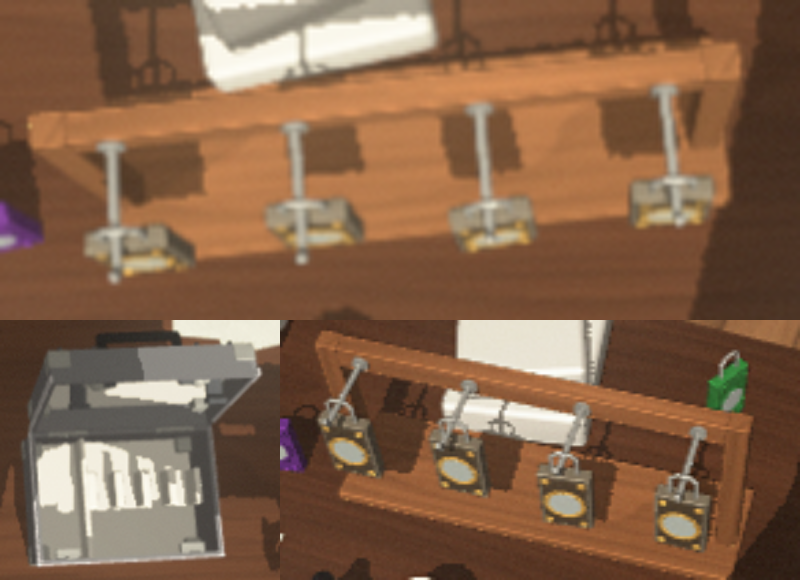

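Four brown glazed frames hang on the four hooks, some slightly yawed. The purple and green ones stand on the table. Now I'll compute the poses.

Run:
```python
from h import *
T=np.load('top.npy',allow_pickle=True).item();S=np.load('side.npy',allow_pickle=True).item()
B=[onz(T,u,.185)for u in[(212.5,181.75),(258.5,176.75),(305.5,171.5),(351,167.5)]]
E=[onz(T,u,.192)for u in[(213.75,214.25),(260.5,209.5),(307.5,205),(355,200.5)]]
for b,e in zip(B,E): print('hook',b.round(4),e.round(4),np.linalg.norm((e-b)[:2]).round(4))
print(np.diff(np.array(B),axis=0).round(4),np.diff(np.array(E),axis=0).round(4))
for a,b in zip([(223.75,211),(267,205),(308.75,204.5),(352.5,198)],[(220.6,153.2),(260.4,159.8),(299.1,171.9),(341.5,179.2)]): print('med',tri(T,a,S,b))
R=[onz(T,u,.085) for u in[(400,276.5),(497,272.5),(401,212),(490,211)]]
print('case',np.array(R).round(4))
for n,u,v,z in[('can',(362,263),(329,248),.046)]: print(n,onz(T,u,z),onz(S,v,z),tri(T,u,S,v))
for n,u,z in[('jar',(272,257),.085),('bot',(236,260),.08),('pur',(315,264),.05)]: print(n,onz(T,u,z).round(3))
c=T['color']
cv2.imwrite('pics/case.png',cv2.resize(c[150:290,390:525],None,fx=4,fy=4,interpolation=cv2.INTER_CUBIC))
```

```text
hook [0.6176 0.3792 0.185 ] [0.5383 0.3719 0.192 ] 0.0796
hook [0.6267 0.2689 0.185 ] [0.5469 0.2623 0.192 ] 0.0801
hook [0.6365 0.1574 0.185 ] [0.5548 0.1533 0.192 ] 0.0818
hook [0.6435 0.0497 0.185 ] [0.5627 0.0433 0.192 ] 0.0811
[[ 0.0091 -0.1102  0.    ]
 [ 0.0098 -0.1115  0.    ]
 [ 0.007  -0.1077  0.    ]] [[ 0.0086 -0.1096  0.    ]
 [ 0.0079 -0.1091  0.    ]
 [ 0.0079 -0.11    0.    ]]
med (array([0.55373195, 0.36515373, 0.13562834]), np.float64(0.004213447218322795))
med (array([0.56595439, 0.25689906, 0.13868167]), np.float64(0.0028287193722080542))
med (array([0.56719354, 0.15318638, 0.13077511]), np.float64(0.001592586347106252))
med (array([0.58096589, 0.0447835 , 0.13089433]), np.float64(0.002554368945143212))
case [[ 0.3865 -0.0688  0.085 ]
 [ 0.388  -0.3172  0.085 ]
 [ 0.5496 -0.0794  0.085 ]
 [ 0.5461 -0.3122  0.085 ]]
can [0.42404916 0.02258359 0.046     ] [0.43051181 0.02395575 0.046     ] (array([0.4239875 , 0.02268656, 0.05947092]), np.float64(0.0017640837178084792))
jar [0.443 0.251 0.085]
bot [0.437 0.344 0.08 ]
pur [0.424 0.145 0.05 ]
```

View pics/case.png

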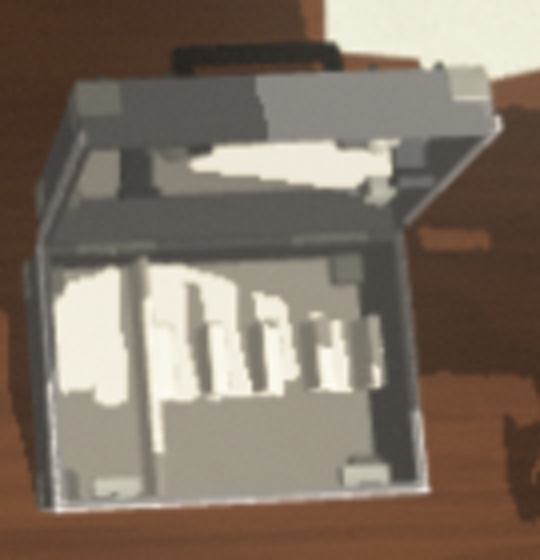

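The case is open with its lid leaning back. Foam blocks and slots are visible, with the bay at the left (+y) end, front rim at y≈500 in the crop and hinge at y≈245. The hook spacings come out at 110 mm, as specified. I'll move above the case for a wrist-camera look.

Request:
{"op": "step_arm", "data": {"increments": [{"wz": -0.143, "z": -1.1}, {"wz": -0.143, "z": -1.1}, {"wz": -0.143, "z": -1.1}, {"wz": -0.143, "z": -1.1}, {"wz": -0.143, "z": -1.1}, {"wz": -0.143, "z": -1.1}, {"wz": -0.143, "z": -1.1}, {"wz": -0.143, "z": -1.1}, {"wz": -0.147, "z": -1.1}, {"x": 2.8, "y": -3.0}, {"x": 2.8, "y": -3.0}, {"x": 2.8, "y": -3.0}, {"x": 2.8, "y": -3.0}, {"x": 2.8, "y": -3.0}, {"x": 2.8, "y": -3.0}, {"x": 2.8, "y": -3.0}, {"x": 2.8, "y": -3.0}, {"x": 2.8, "y": -3.0}, {"x": 2.8, "y": -3.0}]}}

```text
invalid input at $.increments[0]: expected keys x, y, z, wx, wy, wz, gripper
```

Request:
{"op": "step_arm", "data": {"increments": [{"x": 0}, {"x": 0}]}}

```text
invalid input at $.increments[0]: expected keys x, y, z, wx, wy, wz, gripper
```

Run:
```python
from h import *
im=snap('wrist','w1'); np.save('w1.npy',im,allow_pickle=True)
o=env.observe(); print(o['position'],o['tool_rot'])
c,d=ray(im,(320,200)); print(c,d/np.linalg.norm(d))
```

```text
[ 0.15186358 -0.52858356  0.40424802] [[ 2.76118495e-01 -9.61123597e-01 -9.20748371e-05]
 [-9.61122960e-01 -2.76118421e-01  1.12849297e-03]
 [-1.11004478e-03 -2.23102540e-04 -9.99999359e-01]]
[ 0.23009621 -0.50666277  0.37225546] [-0.30902244 -0.09084086 -0.94670643]
```

View pics/w1.png

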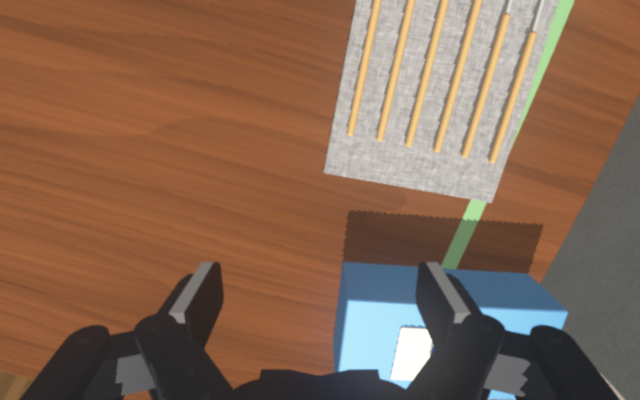

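Request:
{"op": "step_arm", "data": {"increments": [{"x": 0, "y": 0, "z": -1.1, "wx": 0, "wy": 0, "wz": -0.143, "gripper": 8.5}, {"x": 0, "y": 0, "z": -1.1, "wx": 0, "wy": 0, "wz": -0.143, "gripper": 8.5}, {"x": 0, "y": 0, "z": -1.1, "wx": 0, "wy": 0, "wz": -0.143, "gripper": 8.5}, {"x": 0, "y": 0, "z": -1.1, "wx": 0, "wy": 0, "wz": -0.143, "gripper": 8.5}, {"x": 0, "y": 0, "z": -1.1, "wx": 0, "wy": 0, "wz": -0.143, "gripper": 8.5}, {"x": 0, "y": 0, "z": -1.1, "wx": 0, "wy": 0, "wz": -0.143, "gripper": 8.5}, {"x": 0, "y": 0, "z": -1.1, "wx": 0, "wy": 0, "wz": -0.143, "gripper": 8.5}, {"x": 0, "y": 0, "z": -1.1, "wx": 0, "wy": 0, "wz": -0.143, "gripper": 8.5}, {"x": 0, "y": 0, "z": -1.1, "wx": 0, "wy": 0, "wz": -0.147, "gripper": 8.5}, {"x": 2.8, "y": -3.6, "z": 0, "wx": 0, "wy": 0, "wz": 0, "gripper": 8.5}, {"x": 2.8, "y": -3.6, "z": 0, "wx": 0, "wy": 0, "wz": 0, "gripper": 8.5}, {"x": 2.8, "y": -3.6, "z": 0, "wx": 0, "wy": 0, "wz": 0, "gripper": 8.5}, {"x": 2.8, "y": -3.6, "z": 0, "wx": 0, "wy": 0, "wz": 0, "gripper": 8.5}, {"x": 2.8, "y": -3.6, "z": 0, "wx": 0, "wy": 0, "wz": 0, "gripper": 8.5}, {"x": 2.8, "y": -3.6, "z": 0, "wx": 0, "wy": 0, "wz": 0, "gripper": 8.5}, {"x": 2.8, "y": -3.6, "z": 0, "wx": 0, "wy": 0, "wz": 0, "gripper": 8.5}, {"x": 2.8, "y": -3.6, "z": 0, "wx": 0, "wy": 0, "wz": 0, "gripper": 8.5}, {"x": 2.8, "y": -3.6, "z": 0, "wx": 0, "wy": 0, "wz": 0, "gripper": 8.5}, {"x": 2.8, "y": -3.6, "z": 0, "wx": 0, "wy": 0, "wz": 0, "gripper": 8.5}, {"x": 2.8, "y": -3.6, "z": 0, "wx": 0, "wy": 0, "wz": 0, "gripper": 8.5}]}}

```text
time_s: 2.15
position: [0.4607, -0.1308, 0.5037]
tool_rot: [[1.0, 0.0, -0.0], [0.0, -1.0, 0.0], [-0.0, -0.0, -1.0]]
ft_force: [0.7, -0.5, 0.5]
grip_width: 0.0853
```

Request:
{"op": "step_arm", "data": {"increments": [{"x": 0, "y": 0, "z": 0, "wx": 0, "wy": 0, "wz": 0, "gripper": 8.5}, {"x": 0, "y": 0, "z": 0, "wx": 0, "wy": 0, "wz": 0, "gripper": 8.5}]}}

```text
time_s: 2.35
position: [0.4602, -0.1319, 0.5034]
tool_rot: [[1.0, 0.002, -0.001], [0.002, -1.0, 0.0], [-0.001, -0.0, -1.0]]
ft_force: [1.0, 0.6, -0.1]
grip_width: 0.0851
```

Run:
```python
from h import *
im=snap('wrist','w2'); np.save('w2.npy',im,allow_pickle=True)
o=env.observe(); print(o['position'],o['tool_rot'],o['q'])
c,d=ray(im,(320,200)); print(c,d/np.linalg.norm(d))
```

```text
[ 0.45978966 -0.13274526  0.50348832] [[ 9.99999688e-01  3.87537867e-04 -6.88208779e-04]
 [ 3.87564375e-04 -9.99999924e-01  3.83857623e-05]
 [-6.88193851e-04 -3.86524755e-05 -9.99999762e-01]] [-3.03134188e+01  1.12722818e+01  7.32831855e+01 -1.80862428e-02
  9.54796827e+01 -3.03373454e+01]
[ 0.46019742 -0.05131099  0.47146478] [ 0.0030082  -0.32367057 -0.94616506]
```

View pics/w2.png

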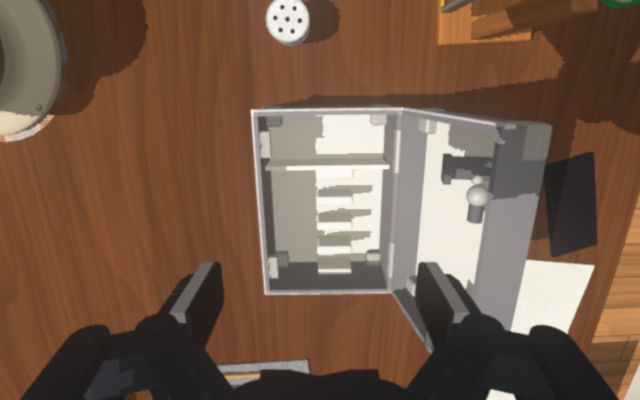

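The wrist view shows the case from above, with rim corners at about (252,111), (403,109), (391,291) and (266,293). The partition is at y≈164 and the foam blocks at x 317–351. The canister is at (288,20). I'll fit the edges.

Run:
```python
from h import *
im=np.load('w2.npy',allow_pickle=True).item(); c=im['color']
hsv=cv2.cvtColor(c,cv2.COLOR_BGR2HSV); low=(hsv[...,1]<80)
L=[(np.argmax(low[v,230:300])+230,v) for v in range(120,285,5)]
Tp=[(u,np.argmax(low[95:140,u])+95) for u in range(260,395,5)]
Bt=[(u,305-np.argmax(low[270:306,u][::-1])) for u in range(272,385,5)]
def fit(name,pts):
    P=np.array([onz(im,p,.085) for p in pts])[:,:2]
    vx,vy,x,y=cv2.fitLine(P.astype(np.float32),cv2.DIST_HUBER,0,.001,.001).ravel()
    print(name,np.degrees(np.arctan2(vy,vx)),x,y, 'res',np.std((P-[x,y])@[-vy,vx]))
fit('left',L);fit('top',Tp);fit('bot',Bt)
g=c[...].astype(int).min(2)
for cols in((318,328),(338,350),(300,312)):
    p=g[160:280,cols[0]:cols[1]].mean(1).astype(int); print(cols,list(p))
# foam x-extent
for v in(173,197,222,247,270): print(v,list(g[v,308:385:2]))
for n,p in dict(cTL=(252,111),cTR=(403,109),cBL=(266,293),cBR=(391,291)).items(): print(n,onz(im,p,.085).round(4))
```

```text
left -89.04735 0.3854393 -0.18643717 res 0.00034168565372471324
top 1.0396047 0.45241055 -0.07392222 res 0.0005211528718507212
bot 0.7617518 0.4749183 -0.31472135 res 0.0003817644950868409
(318, 328) [np.int64(134), np.int64(134), np.int64(135), np.int64(135), np.int64(140), np.int64(181), np.int64(234), np.int64(242), np.int64(242), np.int64(240), np.int64(239), np.int64(242), np.int64(243), np.int64(243), np.int64(243), np.int64(243), np.int64(242), np.int64(239), np.int64(234), np.int64(232), np.int64(232), np.int64(231), np.int64(231), np.int64(231), np.int64(231), np.int64(230), np.int64(225), np.int64(206), np.int64(183), np.int64(151), np.int64(138), np.int64(137), np.int64(137), np.int64(137), np.int64(138), np.int64(141), np.int64(163), np.int64(207), np.int64(232), np.int64(241), np.int64(243), np.int64(242), np.int64(242), np.int64(239), np.int64(231), np.int64(227), np.int64(230), np.int64(231), np.int64(231), np.int64(230), np.int64(225), np.int64(203), np.int64(167), np.int64(143), np.int64(137), np.int64(136), np.int64(137), np.int64(138), np.int64(138), np.int64(138),
[... 6842 characters left out ...]
np.int64(124)]
270 [np.int64(80), np.int64(80), np.int64(82), np.int64(80), np.int64(88), np.int64(185), np.int64(223), np.int64(222), np.int64(222), np.int64(222), np.int64(222), np.int64(221), np.int64(222), np.int64(222), np.int64(223), np.int64(224), np.int64(223), np.int64(224), np.int64(224), np.int64(224), np.int64(223), np.int64(186), np.int64(96), np.int64(83), np.int64(83), np.int64(84), np.int64(85), np.int64(83), np.int64(84), np.int64(85), np.int64(83), np.int64(83), np.int64(83), np.int64(84), np.int64(84), np.int64(83), np.int64(82), np.int64(97), np.int64(119)]
cTL [ 0.3859 -0.0794  0.085 ]
cTR [ 0.5531 -0.077   0.085 ]
cBL [ 0.39  -0.314  0.085]
cBR [ 0.5557 -0.3109  0.085 ]
```

```bash
cat >> h.py <<'E'
YAW=np.radians(.9); CC=np.array([.4686,-.1973]); EX=np.array([np.cos(YAW),np.sin(YAW)]); EY=np.array([-EX[1],EX[0]])
def tocase(p): d=np.asarray(p)[:2]-CC; return np.array([d@EX,d@EY])
def fromcase(x,y): return CC+x*EX+y*EY
E
python3 - <<'E'
from h import *
im=np.load('w2.npy',allow_pickle=True).item()
for z in(.048,.008): 
  print(z,[ (v,(tocase(onz(im,(344,v),z))*1000).round(1).tolist()) for v in(165,170,178,185,196.3,204,208,221.7,230.5,245.8,253,268.8,272.3)])
  print([(tocase(onz(im,(u,173 if u<360 else 173),z))*1000).round(1).tolist() for u in(315.5,351)])
P=[np.r_[fromcase(10,y/1000) if 0 else fromcase(.010,y/1000),.048] for y in range(-110,50,10)]
print(proj(im,P).round(1).tolist())
g=cv2.resize(im['color'][155:300,255:400],None,fx=4,fy=4,interpolation=cv2.INTER_CUBIC)
cv2.imwrite('pics/foam.png',g)
E
```

```text
0.048 [(165, [24.1, 47.7]), (170, [24.1, 41.2]), (178, [24.2, 30.7]), (185, [24.3, 21.3]), (196.3, [24.4, 5.9]), (204, [24.5, -4.8]), (208, [24.6, -10.4]), (221.7, [24.7, -30.0]), (230.5, [24.8, -42.9]), (245.8, [25.1, -65.9]), (253, [25.2, -76.9]), (268.8, [25.4, -101.9]), (272.3, [25.5, -107.5])]
[[-12.3, 37.8], [33.1, 37.2]]
0.008 [(165, [26.9, 38.5]), (170, [27.0, 31.3]), (178, [27.1, 19.8]), (185, [27.2, 9.5]), (196.3, [27.3, -7.4]), (204, [27.4, -19.1]), (208, [27.5, -25.2]), (221.7, [27.6, -46.6]), (230.5, [27.8, -60.7]), (245.8, [28.0, -85.9]), (253, [28.1, -98.0]), (268.8, [28.4, -125.3]), (272.3, [28.4, -131.5])]
[[-12.9, 27.6], [36.8, 26.9]]
[[333.1, 274.0], [333.1, 267.8], [333.1, 261.5], [333.1, 255.1], [333.1, 248.7], [333.1, 242.1], [333.0, 235.5], [333.0, 228.7], [333.0, 221.9], [333.0, 214.9], [333.0, 207.9], [333.0, 200.7], [333.0, 193.5], [333.0, 186.1], [332.9, 178.6], [332.9, 171.1]]
```

View pics/foam.png

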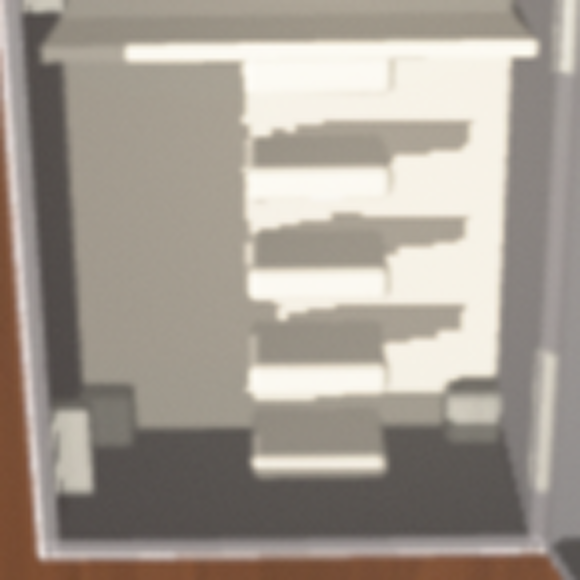

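The crop shows each block's shaded face and bright top. The tops lie at crop rows 60–90, 167–197, 268–297, 365–395 and 455–472, so the pitch is 36 mm. Slot centres are at y ≈ 16, −20, −56 and −92 once the centre is corrected. Next is the canister.

```bash
sed -i 's/CC=np.array(.*\]); EX/CC=np.array([.469,-.1955]); EX/' h.py
cat >> h.py <<'E'
def togo(x,y,z=None,yaw=None):
    "remaining shift in tool axes (cm) + wz (rad), tool down; world target TCP"
    o=env.observe(); R=o['tool_rot']; p=o['position']
    z=p[2] if z is None else z
    print('pos',p.round(4),'yaw',np.degrees(np.arctan2(R[1,0],R[0,0])).round(2),'F',o['ft_force'].round(1),'g',round(o['grip_width'],4),'t',o['time_s'])
    print('tool cm',(R.T@(np.array([x,y,z])-p)*100).round(2), 'wz' , None if yaw is None else -np.radians(yaw-np.degrees(np.arctan2(R[1,0],R[0,0]))).round(4))
E
python3 - <<'E'
from h import *
im=np.load('w2.npy',allow_pickle=True).item();c=im['color']
g=(c.min(2)>100).astype(np.uint8); g[60:]=0; g[:,:250]=0;g[:,330:]=0
n,l,s,ce=cv2.connectedComponentsWithStats(g); i=1+np.argmax(s[1:,4]); print(s[i],ce[i])
x,y,w,h=s[i][:4]; print(onz(im,(288,20),.046),onz(im,(x+w/2,y+h/2),.046))
T=np.load('top.npy',allow_pickle=True).item()
print(onz(T,(362,263),.046))
p=onz(im,(x+w/2,y+h/2),.046)
togo(p[0],p[1],.189,.9)
print('bay',fromcase(0,.08),'slots',[fromcase(.01,y).round(4) for y in(.016,-.02,-.056,-.092)])
E
```

```text
[ 265    0   45   46 1627] [287.36631838  20.81929932]
[0.42480627 0.01927883 0.046     ] [0.42416659 0.01611682 0.046     ]
[0.42404916 0.02258359 0.046     ]
pos [ 0.4598 -0.1327  0.5035] yaw 0.02 F [-0.6 -0.7 -1.1] g 0.0849 t 2.4
tool cm [ -3.53 -14.89  31.45] wz -0.0153
bay [ 0.46774341 -0.11550987] slots [array([ 0.4787, -0.1793]), array([ 0.4793, -0.2153]), array([ 0.4799, -0.2513]), array([ 0.4804, -0.2873])]
```

Request:
{"op": "step_arm", "data": {"increments": [{"x": -0.9, "y": -3.8, "z": 0, "wx": 0, "wy": 0, "wz": -0.015, "gripper": 8.5}, {"x": -0.9, "y": -3.8, "z": 0, "wx": 0, "wy": 0, "wz": 0, "gripper": 8.5}, {"x": -0.9, "y": -3.8, "z": 0, "wx": 0, "wy": 0, "wz": 0, "gripper": 8.5}, {"x": -0.8, "y": -3.8, "z": 0, "wx": 0, "wy": 0, "wz": 0, "gripper": 8.5}, {"x": 0, "y": 0, "z": 4, "wx": 0, "wy": 0, "wz": 0, "gripper": 8.5}, {"x": 0, "y": 0, "z": 4, "wx": 0, "wy": 0, "wz": 0, "gripper": 8.5}, {"x": 0, "y": 0, "z": 4, "wx": 0, "wy": 0, "wz": 0, "gripper": 8.5}, {"x": 0, "y": 0, "z": 4, "wx": 0, "wy": 0, "wz": 0, "gripper": 8.5}, {"x": 0, "y": 0, "z": 4, "wx": 0, "wy": 0, "wz": 0, "gripper": 8.5}, {"x": 0, "y": 0, "z": 0, "wx": 0, "wy": 0, "wz": 0, "gripper": 8.5}, {"x": 0, "y": 0, "z": 0, "wx": 0, "wy": 0, "wz": 0, "gripper": 8.5}]}}

```text
time_s: 3.5
position: [0.4235, 0.0181, 0.3046]
tool_rot: [[1.0, 0.013, -0.0], [0.013, -1.0, -0.0], [-0.0, 0.0, -1.0]]
ft_force: [-0.3, -0.1, 1.1]
grip_width: 0.085
```

Run:
```python
from h import *
im=snap('wrist','w3'); T=snap('top'); c=im['color']
print('top',onz(T,(362,263),.046))
p=proj(im,[[.424,.0195,.046]])[0]; print('expect px',p)
x0,y0=p.astype(int)
hsv=cv2.cvtColor(c,cv2.COLOR_BGR2HSV)
g=((hsv[...,1]<70)&(c.min(2)>90)).astype(np.uint8)
g=cv2.morphologyEx(g,cv2.MORPH_CLOSE,np.ones((9,9)))
n,l,s,ce=cv2.connectedComponentsWithStats(g); 
for i in range(1,n):
  if s[i,4]>800: print(s[i],ce[i].round(1),onz(im,ce[i],.046).round(4))
togo(.424,.0195,.189,.9)
```

```text
top [0.42404916 0.02258359 0.046     ]
expect px [319.44021571 202.13178151]
[ 283  154   72   79 4356] [318.7 193.6] [0.4234 0.0258 0.046 ]
[ 614  177   26   63 1244] [628.7 207.2] [0.6553 0.018  0.046 ]
[169 262  45  61 830] [189.6 292.3] [ 0.3232 -0.0565  0.046 ]
[426 262  44  61 823] [448.7 292.5] [ 0.5263 -0.0544  0.046 ]
[  259   286   176   103 13717] [346.7 331.8] [ 0.4477 -0.0923  0.046 ]
pos [0.4236 0.0184 0.3056] yaw 0.81 F [-0.1  0.   0.4] g 0.085 t 3.6
tool cm [-0.   -0.12 11.66] wz -0.0016
```

View pics/w3.png

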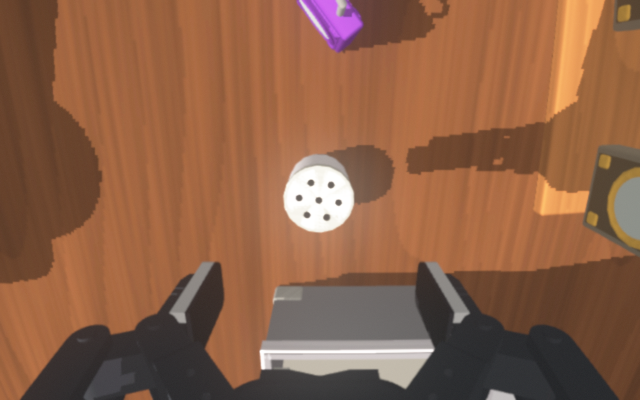

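The canister's top is at (319,199), so y≈0.022, which agrees with the top camera. The nearby purple frame at (335,20) is clear of the fingers.

Request:
{"op": "step_arm", "data": {"increments": [{"x": 0, "y": -0.35, "z": 2, "wx": 0, "wy": 0, "wz": 0, "gripper": 8.5}, {"x": 0, "y": 0, "z": 3, "wx": 0, "wy": 0, "wz": 0, "gripper": 8.5}, {"x": 0, "y": 0, "z": 3, "wx": 0, "wy": 0, "wz": 0, "gripper": 8.5}, {"x": 0, "y": 0, "z": 2, "wx": 0, "wy": 0, "wz": 0, "gripper": 8.5}, {"x": 0, "y": 0, "z": 1.65, "wx": 0, "wy": 0, "wz": 0, "gripper": 8.5}, {"x": 0, "y": 0, "z": 0, "wx": 0, "wy": 0, "wz": 0, "gripper": 8.5}, {"x": 0, "y": 0, "z": 0, "wx": 0, "wy": 0, "wz": 0, "gripper": 4.0}, {"x": 0, "y": 0, "z": 0, "wx": 0, "wy": 0, "wz": 0, "gripper": 4.0}, {"x": 0, "y": 0, "z": 0, "wx": 0, "wy": 0, "wz": 0, "gripper": 4.0}, {"x": 0, "y": 0, "z": 0, "wx": 0, "wy": 0, "wz": 0, "gripper": 4.0}, {"x": 0, "y": 0, "z": 0, "wx": 0, "wy": 0, "wz": 0, "gripper": 4.0}, {"x": 0, "y": 0, "z": 0, "wx": 0, "wy": 0, "wz": 0, "gripper": 4.0}], "newtons": 35}}

```text
time_s: 4.8
position: [0.4234, 0.0224, 0.1886]
tool_rot: [[1.0, 0.015, 0.003], [0.015, -1.0, -0.001], [0.003, 0.001, -1.0]]
ft_force: [-1.3, 0.9, 9.0]
grip_width: 0.0481
```

```bash
python3 -c "
from h import *
b=fromcase(.0,.08); togo(b[0],b[1],.35,.9)"
```

```text
pos [0.4234 0.0224 0.1886] yaw 0.87 F [-1.3  0.9  9. ] g 0.0481 t 4.8
tool cm [  4.27  13.87 -16.12] wz -0.0006
```

Request:
{"op": "step_arm", "data": {"increments": [{"x": 0, "y": 0, "z": -2, "wx": 0, "wy": 0, "wz": 0, "gripper": 4.0}, {"x": 0, "y": 0, "z": -3, "wx": 0, "wy": 0, "wz": 0, "gripper": 4.0}, {"x": 0, "y": 0, "z": -3, "wx": 0, "wy": 0, "wz": 0, "gripper": 4.0}, {"x": 0, "y": 0, "z": -3, "wx": 0, "wy": 0, "wz": 0, "gripper": 4.0}, {"x": 0, "y": 0, "z": -2, "wx": 0, "wy": 0, "wz": 0, "gripper": 4.0}, {"x": 0.7, "y": 2.3, "z": 0, "wx": 0, "wy": 0, "wz": 0, "gripper": 4.0}, {"x": 0.7, "y": 2.3, "z": 0, "wx": 0, "wy": 0, "wz": 0, "gripper": 4.0}, {"x": 0.7, "y": 2.3, "z": 0, "wx": 0, "wy": 0, "wz": 0, "gripper": 4.0}, {"x": 0.7, "y": 2.3, "z": 0, "wx": 0, "wy": 0, "wz": 0, "gripper": 4.0}, {"x": 0.7, "y": 2.3, "z": 0, "wx": 0, "wy": 0, "wz": 0, "gripper": 4.0}, {"x": 0.75, "y": 2.35, "z": 0, "wx": 0, "wy": 0, "wz": 0, "gripper": 4.0}, {"x": 0, "y": 0, "z": 0, "wx": 0, "wy": 0, "wz": 0, "gripper": 4.0}, {"x": 0, "y": 0, "z": 0, "wx": 0, "wy": 0, "wz": 0, "gripper": 4.0}]}}

```text
time_s: 6.1
position: [0.4674, -0.1153, 0.3175]
tool_rot: [[1.0, 0.014, 0.0], [0.014, -1.0, 0.0], [0.0, -0.0, -1.0]]
ft_force: [-0.7, 0.5, -0.5]
grip_width: 0.0483
```

```bash
python3 -c "
from h import *
b=fromcase(.0,.08); togo(b[0],b[1],.197,.9)
im=snap('wrist','w4')"
```

```text
pos [ 0.4674 -0.1153  0.3175] yaw 0.81 F [-0.7  0.5 -0.5] g 0.0483 t 6.1
tool cm [ 0.03  0.02 12.05] wz -0.0016
```

View pics/w4.png

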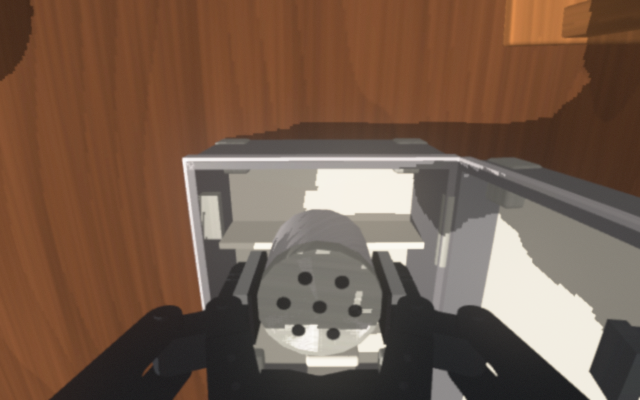

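The canister hangs straight in the fingers over the bay, with the rim's outer edge near row 156. I'll check that against the expected y of −0.078 while lowering.

Request:
{"op": "step_arm", "data": {"increments": [{"x": 0, "y": 0, "z": 3, "wx": 0, "wy": 0, "wz": 0, "gripper": 4.0}, {"x": 0, "y": 0, "z": 2, "wx": 0, "wy": 0, "wz": 0, "gripper": 4.0}, {"x": 0, "y": 0, "z": 0, "wx": 0, "wy": 0, "wz": 0, "gripper": 4.0}]}}

```text
time_s: 6.45
position: [0.467, -0.1143, 0.2656]
tool_rot: [[1.0, 0.016, -0.004], [0.016, -1.0, 0.002], [-0.004, -0.002, -1.0]]
ft_force: [-0.4, -0.5, 0.1]
grip_width: 0.0479
```

Run:
```python
from h import *
im=snap('wrist','w5'); c=im['color']
hsv=cv2.cvtColor(c,cv2.COLOR_BGR2HSV)
print('white rim rows', [ (v,int(c[v,330].min()),int(hsv[v,330,1])) for v in range(40,260,4)])
P=proj(im,[[.468,-.078,.085],[.468,-.083,.085],[.468,-.083,.008]]); print(P.round(1))
togo(*fromcase(0,.08),.197,.9)
```

```text
white rim rows [(40, 55, 158), (44, 55, 158), (48, 56, 156), (52, 54, 159), (56, 56, 157), (60, 55, 158), (64, 55, 158), (68, 55, 158), (72, 56, 157), (76, 55, 159), (80, 55, 158), (84, 56, 157), (88, 57, 156), (92, 56, 157), (96, 57, 155), (100, 57, 155), (104, 57, 156), (108, 58, 154), (112, 58, 154), (116, 59, 153), (120, 59, 152), (124, 60, 150), (128, 62, 148), (132, 53, 134), (136, 51, 124), (140, 52, 120), (144, 52, 120), (148, 55, 115), (152, 67, 88), (156, 95, 18), (160, 96, 22), (164, 97, 22), (168, 99, 19), (172, 100, 19), (176, 102, 19), (180, 145, 16), (184, 245, 4), (188, 183, 12), (192, 181, 12), (196, 181, 12), (200, 248, 6), (204, 248, 6), (208, 246, 7), (212, 144, 17), (216, 145, 16), (220, 141, 15), (224, 143, 15), (228, 143, 15), (232, 143, 15), (236, 141, 15), (240, 139, 16), (244, 115, 24), (248, 118, 20), (252, 148, 21), (256, 133, 23)]
[[323.6 187.3]
 [323.4 197.7]
 [322.4 161.7]]
pos [ 0.4674 -0.1146  0.267 ] yaw 0.91 F [-0.  -0.8 -1.3] g 0.0481 t 6.5
tool cm [0.04 0.1  7.  ] wz 0.0002
```

Request:
{"op": "step_arm", "data": {"increments": [{"x": 0, "y": 0, "z": 2.5, "wx": 0, "wy": 0, "wz": 0, "gripper": 4.0}, {"x": 0, "y": 0, "z": 2.2, "wx": 0, "wy": 0, "wz": 0, "gripper": 4.0}, {"x": 0, "y": 0, "z": 1.5, "wx": 0, "wy": 0, "wz": 0, "gripper": 4.0}, {"x": 0, "y": 0, "z": 0.6, "wx": 0, "wy": 0, "wz": 0, "gripper": 4.0}, {"x": 0, "y": 0, "z": 0.1, "wx": 0, "wy": 0, "wz": 0, "gripper": 4.0}, {"x": 0, "y": 0, "z": 0, "wx": 0, "wy": 0, "wz": 0, "gripper": 4.0}]}}

```text
time_s: 7.1
position: [0.468, -0.1153, 0.1992]
tool_rot: [[1.0, 0.015, 0.001], [0.015, -1.0, -0.001], [0.001, 0.001, -1.0]]
ft_force: [0.0, 0.3, -0.5]
grip_width: 0.0481
```

Request:
{"op": "step_arm", "data": {"increments": [{"x": 0, "y": 0, "z": 0, "wx": 0, "wy": 0, "wz": 0, "gripper": 6.5}, {"x": 0, "y": 0, "z": 0, "wx": 0, "wy": 0, "wz": 0, "gripper": 7.0}, {"x": 0, "y": 0, "z": 0, "wx": 0, "wy": 0, "wz": 0, "gripper": 7.0}, {"x": 0, "y": 0, "z": 0, "wx": 0, "wy": 0, "wz": 0, "gripper": 7.0}, {"x": 0, "y": 0, "z": 0, "wx": 0, "wy": 0, "wz": 0, "gripper": 7.0}, {"x": 0, "y": 0, "z": 0, "wx": 0, "wy": 0, "wz": 0, "gripper": 7.0}]}}

```text
time_s: 7.7
position: [0.4689, -0.1158, 0.1996]
tool_rot: [[1.0, 0.015, 0.005], [0.015, -1.0, -0.003], [0.005, 0.003, -1.0]]
ft_force: [6.2, -0.4, 2.0]
grip_width: 0.0702
```

```bash
python3 -c "
from h import *
togo(*fromcase(0,.08),.5,.9)"
```

```text
pos [ 0.4689 -0.1158  0.1996] yaw 0.86 F [ 6.2 -0.4  2. ] g 0.0702 t 7.7
tool cm [  0.05   0.05 -30.04] wz -0.0006
```

Request:
{"op": "step_arm", "data": {"increments": [{"x": 0, "y": 0, "z": -0.5, "wx": 0, "wy": 0, "wz": 0, "gripper": 7.0}, {"x": 0, "y": 0, "z": -1, "wx": 0, "wy": 0, "wz": 0, "gripper": 7.0}, {"x": 0, "y": 0, "z": -2, "wx": 0, "wy": 0, "wz": 0, "gripper": 7.0}, {"x": 0, "y": 0, "z": -4, "wx": 0, "wy": 0, "wz": 0, "gripper": 8.5}, {"x": 0, "y": 0, "z": -4, "wx": 0, "wy": 0, "wz": 0, "gripper": 8.5}, {"x": 0, "y": 0, "z": -4, "wx": 0, "wy": 0, "wz": 0, "gripper": 8.5}, {"x": 0, "y": 0, "z": -4, "wx": 0, "wy": 0, "wz": 0, "gripper": 8.5}, {"x": 0, "y": 0, "z": -4, "wx": 0, "wy": 0, "wz": 0, "gripper": 8.5}, {"x": 0, "y": 0, "z": -4, "wx": 0, "wy": 0, "wz": 0, "gripper": 8.5}, {"x": 0, "y": 0, "z": 0, "wx": 0, "wy": 0, "wz": 0, "gripper": 8.5}]}}

```text
time_s: 8.7
position: [0.4669, -0.1148, 0.4791]
tool_rot: [[1.0, 0.015, 0.009], [0.015, -1.0, -0.005], [0.009, 0.005, -1.0]]
ft_force: [0.3, 0.8, -0.3]
grip_width: 0.0853
```

Run:
```python
from h import *
im=snap('wrist'); c=im['color']
cv2.imwrite('pics/w6.png',c)
P=proj(im,np.r_[fromcase(0,.08),.054]); print(P)
togo(.5,.04,.5,94.4)
```

```text
[[316.16502235 155.11568927]]
pos [ 0.467  -0.1149  0.476 ] yaw 0.86 F [ 0.8  0.5 -0.7] g 0.085 t 8.75
tool cm [  3.55 -15.43  -2.43] wz -1.6325
```

View pics/w6.png

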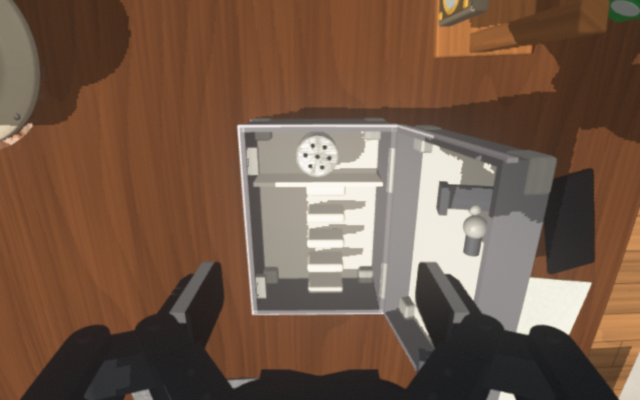

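The canister stands in its bay at (318,155), as predicted. Next are the frames: I'll turn by 93.5° and look at the rack.

Request:
{"op": "step_arm", "data": {"increments": [{"x": 0, "y": 0, "z": 0, "wx": 0, "wy": 0, "wz": -0.1484, "gripper": 8.5}, {"x": 0, "y": 0, "z": 0, "wx": 0, "wy": 0, "wz": -0.1484, "gripper": 8.5}, {"x": 0, "y": 0, "z": 0, "wx": 0, "wy": 0, "wz": -0.1484, "gripper": 8.5}, {"x": 0, "y": 0, "z": 0, "wx": 0, "wy": 0, "wz": -0.1484, "gripper": 8.5}, {"x": 0, "y": 0, "z": 0, "wx": 0, "wy": 0, "wz": -0.1484, "gripper": 8.5}, {"x": 0, "y": 0, "z": 0, "wx": 0, "wy": 0, "wz": -0.1484, "gripper": 8.5}, {"x": 0, "y": 0, "z": 0, "wx": 0, "wy": 0, "wz": -0.1484, "gripper": 8.5}, {"x": 0, "y": 0, "z": 0, "wx": 0, "wy": 0, "wz": -0.1484, "gripper": 8.5}, {"x": 0, "y": 0, "z": 0, "wx": 0, "wy": 0, "wz": -0.1484, "gripper": 8.5}, {"x": 0, "y": 0, "z": 0, "wx": 0, "wy": 0, "wz": -0.1484, "gripper": 8.5}, {"x": 0, "y": 0, "z": 0, "wx": 0, "wy": 0, "wz": -0.1484, "gripper": 8.5}, {"x": 3.9, "y": 0.7, "z": -0.3, "wx": 0, "wy": 0, "wz": 0, "gripper": 8.5}, {"x": 3.9, "y": 0.7, "z": -0.3, "wx": 0, "wy": 0, "wz": 0, "gripper": 8.5}, {"x": 3.9, "y": 0.7, "z": -0.3, "wx": 0, "wy": 0, "wz": 0, "gripper": 8.5}, {"x": 3.9, "y": 0.7, "z": -0.3, "wx": 0, "wy": 0, "wz": 0, "gripper": 8.5}, {"x": 3.9, "y": 0.7, "z": -0.3, "wx": 0, "wy": 0, "wz": 0, "gripper": 8.5}, {"x": 3.9, "y": 0.7, "z": -0.3, "wx": 0, "wy": 0, "wz": 0, "gripper": 8.5}, {"x": 3.9, "y": 0.7, "z": -0.3, "wx": 0, "wy": 0, "wz": 0, "gripper": 8.5}, {"x": 3.9, "y": 0.7, "z": -0.3, "wx": 0, "wy": 0, "wz": 0, "gripper": 8.5}, {"x": 0, "y": 0, "z": 0, "wx": 0, "wy": 0, "wz": 0, "gripper": 8.5}]}}

```text
time_s: 10.75
position: [0.4992, 0.2034, 0.4961]
tool_rot: [[-0.081, 0.997, -0.002], [0.997, 0.081, 0.0], [0.001, -0.002, -1.0]]
ft_force: [-0.8, -0.3, -0.6]
grip_width: 0.0856
```

Request:
{"op": "step_arm", "data": {"increments": [{"x": 0, "y": 0, "z": 0, "wx": 0, "wy": 0, "wz": 0, "gripper": 8.5}, {"x": 0, "y": 0, "z": 0, "wx": 0, "wy": 0, "wz": 0, "gripper": 8.5}]}}

```text
time_s: 10.95
position: [0.4996, 0.1992, 0.4966]
tool_rot: [[-0.076, 0.997, -0.002], [0.997, 0.076, -0.0], [-0.0, -0.002, -1.0]]
ft_force: [0.3, -0.3, 0.2]
grip_width: 0.0851
```

Run:
```python
from h import *
im=snap('wrist'); np.save('w7.npy',im,allow_pickle=True)
togo(.5,.2,.5,94.4)
c=im['color']; hk=np.array([[.6176,.3792,.185],[.6267,.2689,.185],[.6365,.1574,.185],[.6435,.0497,.185]])
print(proj(im,hk).round(),ray(im,(320,200))[0])
cv2.imwrite('pics/w7.png',cv2.resize(c[:280],(800,350),interpolation=cv2.INTER_CUBIC))
```

```text
pos [0.4996 0.199  0.4968] yaw 94.31 F [-0.   0.2 -0.1] g 0.0851 t 11.0
tool cm [ 0.09  0.04 -0.32] wz -0.0016
[[492. 311.]
 [381. 313.]
 [267. 314.]
 [160. 312.]] [0.41882085 0.19254803 0.46481574]
```

View pics/w7.png

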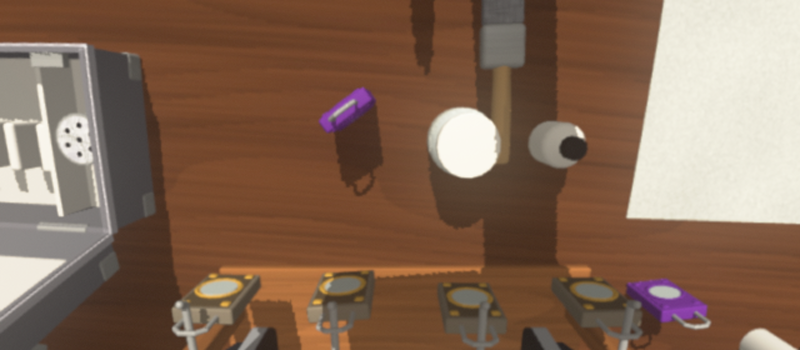

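The four hanging frames are at display pixels (220,292), (343,290), (470,297) and (593,290), with different yaws. The purple one at (665,297) stands on the table and isn't wanted. One zoomed crop should give the corners.

Run:
```python
from h import *
im=np.load('w7.npy',allow_pickle=True).item();c=im['color']
a=cv2.resize(c[212:280,135:325],None,fx=4.2,fy=4.2,interpolation=cv2.INTER_CUBIC)
b=cv2.resize(c[212:280,335:525],None,fx=4.2,fy=4.2,interpolation=cv2.INTER_CUBIC)
cv2.imwrite('pics/fr.png',np.vstack([a,b])); print(a.shape)
```

```text
(286, 798, 3)
```

View pics/fr.png

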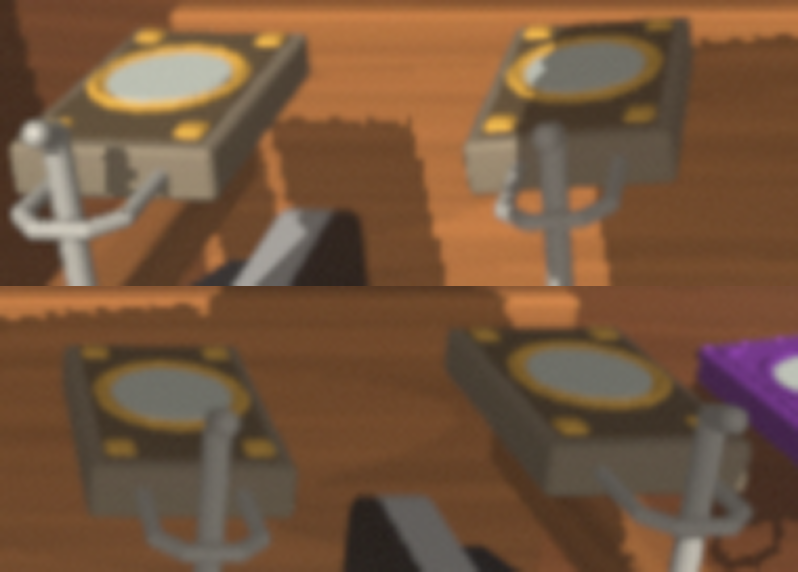

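Run:
```python
from h import *
im=np.load('w7.npy',allow_pickle=True).item()
F={'F3':(135,(12,142),(213,150)),'F2':(135,(467,142),(675,132)),'F1':(335,(88,179),(295,174)),'F0':(335,(550,154),(748,156))}
hb={'F0':[.6176,.3792],'F1':[.6267,.2689],'F2':[.6365,.1574],'F3':[.6435,.0497]}
rx=np.array([.997,.077]);ry=np.array([-.077,.997])
for k,(o,a,b) in F.items():
    A,B=[onz(im,(o+p[0]/4.2,212+p[1]/4.2),.164)[:2] for p in(a,b)]
    d=B-A; n=np.array([d[1],-d[0]])/np.linalg.norm(d)
    C=(A+B)/2+n*.007; q=C-np.array(hb[k])
    print(k,A.round(4),B.round(4),'w',np.linalg.norm(d).round(4),'yaw',np.degrees(np.arctan2(d[1],d[0])).round(1),'centre',C.round(4),'rack rel hook base',(q@rx).round(4),(q@ry).round(4))
```

```text
F3 [0.5826 0.0235] [0.5806 0.072 ] w 0.0485 yaw 92.3 centre [0.5886 0.048 ] rack rel hook base -0.0549 0.0026
F2 [0.5737 0.1321] [0.5673 0.1803] w 0.0487 yaw 97.5 centre [0.5774 0.1571] rack rel hook base -0.0589 0.0043
F1 [0.5751 0.2402] [0.5703 0.2888] w 0.0488 yaw 95.6 centre [0.5796 0.2652] rack rel hook base -0.0472 -0.0001
F0 [0.5609 0.3485] [0.5583 0.397 ] w 0.0485 yaw 93.1 centre [0.5666 0.3731] rack rel hook base -0.0513 -0.0021
```

Widths come out at 48.5 mm (50 nominal), and the frames sit on the hook lines with yaw within 3° of the rack's, so the measurements are consistent. I'll take frame 3 first.

Request:
{"op": "step_arm", "data": {"increments": [{"x": -3.15, "y": 1.55, "z": 0, "wx": 0, "wy": 0, "wz": 0, "gripper": 8.5}, {"x": -3.15, "y": 1.55, "z": 0, "wx": 0, "wy": 0, "wz": 0, "gripper": 8.5}, {"x": -3.15, "y": 1.55, "z": 0, "wx": 0, "wy": 0, "wz": 0, "gripper": 8.5}, {"x": -3.15, "y": 1.55, "z": 0, "wx": 0, "wy": 0, "wz": 0, "gripper": 8.5}, {"x": -3.15, "y": 1.55, "z": 0, "wx": 0, "wy": 0, "wz": 0, "gripper": 8.5}, {"x": 0, "y": 0, "z": 3, "wx": 0, "wy": 0, "wz": 0, "gripper": 8.5}, {"x": 0, "y": 0, "z": 3, "wx": 0, "wy": 0, "wz": 0, "gripper": 8.5}, {"x": 0, "y": 0, "z": 3, "wx": 0, "wy": 0, "wz": 0, "gripper": 8.5}, {"x": 0, "y": 0, "z": 0, "wx": 0, "wy": 0, "wz": 0, "gripper": 8.5}, {"x": 0, "y": 0, "z": 0, "wx": 0, "wy": 0, "wz": 0, "gripper": 8.5}]}}

```text
time_s: 12.0
position: [0.589, 0.0481, 0.4081]
tool_rot: [[-0.075, 0.997, 0.0], [0.997, 0.075, -0.0], [-0.0, 0.0, -1.0]]
ft_force: [0.4, 0.0, 1.0]
grip_width: 0.0849
```

Run:
```python
from h import *
togo(.5886,.048,.303,94.4)
```

```text
pos [0.589  0.0481 0.4081] yaw 94.32 F [0.4 0.  1. ] g 0.0849 t 12.0
tool cm [-1.000e-02 -5.000e-02  1.051e+01] wz -0.0013
```

Request:
{"op": "step_arm", "data": {"increments": [{"x": 0, "y": 0, "z": 3, "wx": 0, "wy": 0, "wz": 0, "gripper": 8.5}, {"x": 0, "y": 0, "z": 3, "wx": 0, "wy": 0, "wz": 0, "gripper": 8.5}, {"x": 0, "y": 0, "z": 2.5, "wx": 0, "wy": 0, "wz": 0, "gripper": 8.5}, {"x": 0, "y": 0, "z": 2, "wx": 0, "wy": 0, "wz": 0, "gripper": 8.5}, {"x": 0, "y": 0, "z": 0, "wx": 0, "wy": 0, "wz": 0, "gripper": 8.5}, {"x": 0, "y": 0, "z": 0, "wx": 0, "wy": 0, "wz": 0, "gripper": 6.0}, {"x": 0, "y": 0, "z": 0, "wx": 0, "wy": 0, "wz": 0, "gripper": 4.0}, {"x": 0, "y": 0, "z": 0, "wx": 0, "wy": 0, "wz": 0, "gripper": 4.0}, {"x": 0, "y": 0, "z": 0, "wx": 0, "wy": 0, "wz": 0, "gripper": 4.0}, {"x": 0, "y": 0, "z": 0, "wx": 0, "wy": 0, "wz": 0, "gripper": 4.0}, {"x": 0, "y": 0, "z": 0, "wx": 0, "wy": 0, "wz": 0, "gripper": 4.0}], "newtons": 35}}

```text
time_s: 13.1
position: [0.5892, 0.0489, 0.304]
tool_rot: [[-0.077, 0.997, 0.003], [0.997, 0.077, -0.0], [-0.001, 0.003, -1.0]]
ft_force: [0.1, 0.1, 7.1]
grip_width: 0.0496
```

Request:
{"op": "step_arm", "data": {"increments": [{"x": 0, "y": 0, "z": -0.5, "wx": 0, "wy": 0, "wz": 0, "gripper": 4.0}, {"x": 0, "y": 0, "z": -0.5, "wx": 0, "wy": 0, "wz": 0, "gripper": 4.0}, {"x": 0, "y": 0, "z": -0.3, "wx": 0, "wy": 0, "wz": 0, "gripper": 4.0}, {"x": 0, "y": 0, "z": 0, "wx": 0, "wy": 0, "wz": 0, "gripper": 4.0}]}}

```text
time_s: 13.5
position: [0.589, 0.0489, 0.3157]
tool_rot: [[-0.076, 0.997, 0.001], [0.997, 0.076, -0.0], [-0.0, 0.001, -1.0]]
ft_force: [-0.2, -0.2, -0.9]
grip_width: 0.0498
```

Request:
{"op": "step_arm", "data": {"increments": [{"x": 0, "y": -1, "z": 0, "wx": 0, "wy": 0, "wz": 0, "gripper": 4.0}, {"x": 0, "y": -1, "z": 0, "wx": 0, "wy": 0, "wz": 0, "gripper": 4.0}, {"x": 0, "y": -1, "z": 0, "wx": 0, "wy": 0, "wz": 0, "gripper": 4.0}, {"x": 0, "y": -1, "z": 0, "wx": 0, "wy": 0, "wz": 0, "gripper": 4.0}, {"x": 0, "y": -1.5, "z": 0, "wx": 0, "wy": 0, "wz": 0, "gripper": 4.0}, {"x": 0, "y": -1.5, "z": 0, "wx": 0, "wy": 0, "wz": 0, "gripper": 4.0}, {"x": 0, "y": -1, "z": 0, "wx": 0, "wy": 0, "wz": 0, "gripper": 4.0}, {"x": 0, "y": 0, "z": 0, "wx": 0, "wy": 0, "wz": 0, "gripper": 4.0}]}}

```text
time_s: 14.3
position: [0.5081, 0.0428, 0.3155]
tool_rot: [[-0.076, 0.997, -0.0], [0.997, 0.076, 0.0], [0.0, -0.0, -1.0]]
ft_force: [0.6, 0.1, -1.0]
grip_width: 0.0498
```

Run:
```python
from h import *
p=fromcase(.01,-.092);togo(*p,.36,.9)
```

```text
pos [0.5081 0.0428 0.3155] yaw 94.38 F [ 0.6  0.1 -1. ] g 0.0498 t 14.3
tool cm [-32.71  -5.28  -4.45] wz 1.6315
```

Request:
{"op": "step_arm", "data": {"increments": [{"x": 0, "y": 0, "z": -0.6, "wx": 0, "wy": 0, "wz": 0.1483, "gripper": 4.0}, {"x": 0, "y": 0, "z": -0.6, "wx": 0, "wy": 0, "wz": 0.1483, "gripper": 4.0}, {"x": 0, "y": 0, "z": -0.6, "wx": 0, "wy": 0, "wz": 0.1483, "gripper": 4.0}, {"x": 0, "y": 0, "z": -0.6, "wx": 0, "wy": 0, "wz": 0.1483, "gripper": 4.0}, {"x": 0, "y": 0, "z": -0.6, "wx": 0, "wy": 0, "wz": 0.1483, "gripper": 4.0}, {"x": 0, "y": 0, "z": -0.6, "wx": 0, "wy": 0, "wz": 0.1483, "gripper": 4.0}, {"x": 0, "y": 0, "z": -0.6, "wx": 0, "wy": 0, "wz": 0.1483, "gripper": 4.0}, {"x": 0, "y": 0, "z": -0.6, "wx": 0, "wy": 0, "wz": 0.1483, "gripper": 4.0}, {"x": 0, "y": 0, "z": -0.6, "wx": 0, "wy": 0, "wz": 0.1483, "gripper": 4.0}, {"x": 0, "y": 0, "z": -0.6, "wx": 0, "wy": 0, "wz": 0.1483, "gripper": 4.0}, {"x": 0, "y": 0, "z": -0.6, "wx": 0, "wy": 0, "wz": 0.1483, "gripper": 4.0}, {"x": -0.41, "y": 4.12, "z": 0, "wx": 0, "wy": 0, "wz": 0, "gripper": 4.0}, {"x": -0.41, "y": 4.12, "z": 0, "wx": 0, "wy": 0, "wz": 0, "gripper": 4.0}, {"x": -0.41, "y": 4.12, "z": 0, "wx": 0, "wy": 0, "wz": 0, "gripper": 4.0}, {"x": -0.41, "y": 4.12, "z": 0, "wx": 0, "wy": 0, "wz": 0, "gripper": 4.0}, {"x": -0.41, "y": 4.12, "z": 0, "wx": 0, "wy": 0, "wz": 0, "gripper": 4.0}, {"x": -0.41, "y": 4.12, "z": 0, "wx": 0, "wy": 0, "wz": 0, "gripper": 4.0}, {"x": -0.41, "y": 4.12, "z": 0, "wx": 0, "wy": 0, "wz": 0, "gripper": 4.0}, {"x": -0.41, "y": 4.12, "z": 0, "wx": 0, "wy": 0, "wz": 0, "gripper": 4.0}, {"x": 0, "y": 0, "z": 0, "wx": 0, "wy": 0, "wz": 0, "gripper": 4.0}]}}

```text
time_s: 16.3
position: [0.4813, -0.2918, 0.3807]
tool_rot: [[1.0, 0.011, 0.0], [0.011, -1.0, -0.001], [0.0, 0.001, -1.0]]
ft_force: [-0.2, -0.0, -1.2]
grip_width: 0.0495
```

Request:
{"op": "step_arm", "data": {"increments": [{"x": 0, "y": 0, "z": 0, "wx": 0, "wy": 0, "wz": 0, "gripper": 4.0}, {"x": 0, "y": 0, "z": 0, "wx": 0, "wy": 0, "wz": 0, "gripper": 4.0}]}}

```text
time_s: 16.5
position: [0.482, -0.2866, 0.3812]
tool_rot: [[1.0, 0.017, -0.0], [0.017, -1.0, 0.0], [-0.0, -0.0, -1.0]]
ft_force: [-1.3, -0.3, -1.1]
grip_width: 0.0495
```

Run:
```python
from h import *
p=fromcase(.01,-.092);togo(*p,.225,.9)
im=snap('wrist','w8')
```

```text
pos [ 0.482  -0.2866  0.3812] yaw 0.96 F [-1.3 -0.3 -1.1] g 0.0495 t 16.5
tool cm [-0.15  0.08 15.62] wz 0.0011
```

View pics/w8.png

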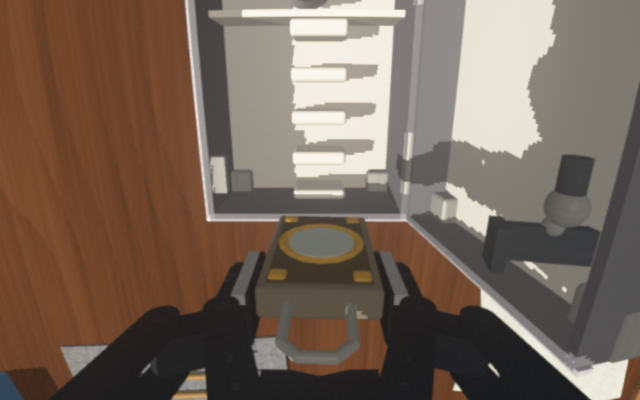

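The frame is held straight. The foam block tops are at rows 20–35, 68–80, 112–123, 152–163 and 189–194. I'll check the last slot's centre from this closer view.

Run:
```python
from h import *
c=cv2.imread('pics/w8.png'); g=c.min(2).astype(float)[:,300:330].mean(1)
e=np.gradient(g); 
print([(v,int(g[v])) for v in range(14,200,1) if abs(e[v])>14])
im=env.get_image('wrist')
for v in(20,35.5,68,81,111.5,124,152,164,189,195,213,219): print(v,tocase(onz(im,(320,v),.048)).round(4),tocase(onz(im,(320,v),.085)).round(4))
for u in (292,345): print(u,tocase(onz(im,(u,158),.048)).round(4))
```

```text
[(15, 231), (16, 182), (18, 166), (19, 209), (34, 214), (35, 184), (36, 149), (40, 142), (41, 180), (42, 221), (64, 205), (67, 179), (68, 209), (80, 210), (82, 204), (107, 158), (110, 146), (111, 185), (112, 216), (141, 178), (151, 146), (152, 184), (153, 216), (175, 199), (176, 182), (177, 153), (189, 140), (190, 175), (191, 209), (193, 221), (194, 175), (195, 148), (197, 132), (198, 112), (199, 88)]
20 [0.0126 0.0396] [0.0125 0.0335]
35.5 [0.0126 0.0279] [0.0125 0.0232]
68 [0.0127 0.0027] [0.0125 0.0011]
81 [ 0.0127 -0.0077] [ 0.0126 -0.008 ]
111.5 [ 0.0127 -0.0328] [ 0.0126 -0.0301]
124 [ 0.0127 -0.0435] [ 0.0126 -0.0394]
152 [ 0.0128 -0.0682] [ 0.0126 -0.0611]
164 [ 0.0128 -0.0791] [ 0.0126 -0.0707]
189 [ 0.0128 -0.1027] [ 0.0127 -0.0914]
195 [ 0.0128 -0.1086] [ 0.0127 -0.0965]
213 [ 0.0128 -0.1265] [ 0.0127 -0.1122]
219 [ 0.0128 -0.1326] [ 0.0127 -0.1176]
292 [-0.0124 -0.0736]
345 [ 0.0352 -0.0736]
```

Request:
{"op": "step_arm", "data": {"increments": [{"x": 0, "y": 0, "z": 3, "wx": 0, "wy": 0, "wz": 0, "gripper": 4.0}, {"x": 0, "y": 0, "z": 3, "wx": 0, "wy": 0, "wz": 0, "gripper": 4.0}, {"x": 0, "y": 0, "z": 3, "wx": 0, "wy": 0, "wz": 0, "gripper": 4.0}, {"x": 0, "y": 0, "z": 2.5, "wx": 0, "wy": 0, "wz": 0, "gripper": 4.0}, {"x": 0, "y": 0, "z": 2, "wx": 0, "wy": 0, "wz": 0, "gripper": 4.0}, {"x": 0, "y": 0, "z": 1.2, "wx": 0, "wy": 0, "wz": 0, "gripper": 4.0}, {"x": 0, "y": 0, "z": 0.6, "wx": 0, "wy": 0, "wz": 0, "gripper": 4.0}, {"x": 0, "y": 0, "z": 0.2, "wx": 0, "wy": 0, "wz": 0, "gripper": 4.0}, {"x": 0, "y": 0, "z": 0, "wx": 0, "wy": 0, "wz": 0, "gripper": 4.0}, {"x": 0, "y": 0, "z": 0, "wx": 0, "wy": 0, "wz": 0, "gripper": 4.0}]}}

```text
time_s: 17.6
position: [0.4819, -0.2873, 0.2271]
tool_rot: [[1.0, 0.016, 0.001], [0.016, -1.0, -0.001], [0.001, 0.001, -1.0]]
ft_force: [-1.0, -1.0, -2.1]
grip_width: 0.0497
```

Request:
{"op": "step_arm", "data": {"increments": [{"x": 0, "y": 0, "z": 0.2, "wx": 0, "wy": 0, "wz": 0, "gripper": 4.0}, {"x": 0, "y": 0, "z": 0.1, "wx": 0, "wy": 0, "wz": 0, "gripper": 4.0}, {"x": 0, "y": 0, "z": 0, "wx": 0, "wy": 0, "wz": 0, "gripper": 4.0}]}}

```text
time_s: 17.9
position: [0.482, -0.2875, 0.225]
tool_rot: [[1.0, 0.016, 0.002], [0.016, -1.0, -0.002], [0.002, 0.002, -1.0]]
ft_force: [-0.3, 1.3, 11.7]
grip_width: 0.0494
```

Request:
{"op": "step_arm", "data": {"increments": [{"x": 0, "y": 0, "z": 0, "wx": 0, "wy": 0, "wz": 0, "gripper": 6.0}, {"x": 0, "y": 0, "z": 0, "wx": 0, "wy": 0, "wz": 0, "gripper": 7.0}, {"x": 0, "y": 0, "z": 0, "wx": 0, "wy": 0, "wz": 0, "gripper": 7.0}, {"x": 0, "y": 0, "z": 0, "wx": 0, "wy": 0, "wz": 0, "gripper": 7.0}, {"x": 0, "y": 0, "z": 0, "wx": 0, "wy": 0, "wz": 0, "gripper": 7.0}, {"x": 0, "y": 0, "z": -0.5, "wx": 0, "wy": 0, "wz": 0, "gripper": 7.0}, {"x": 0, "y": 0, "z": -1, "wx": 0, "wy": 0, "wz": 0, "gripper": 7.0}, {"x": 0, "y": 0, "z": -2, "wx": 0, "wy": 0, "wz": 0, "gripper": 7.0}, {"x": 0, "y": 0, "z": -4, "wx": 0, "wy": 0, "wz": 0, "gripper": 8.5}, {"x": 0, "y": 0, "z": -4, "wx": 0, "wy": 0, "wz": 0, "gripper": 8.5}, {"x": 0, "y": 0, "z": -4, "wx": 0, "wy": 0, "wz": 0, "gripper": 8.5}, {"x": 0, "y": 0, "z": -3, "wx": 0, "wy": 0, "wz": 0, "gripper": 8.5}, {"x": 0, "y": 0, "z": 0, "wx": 0, "wy": 0, "wz": 0, "gripper": 8.5}]}}

```text
time_s: 19.2
position: [0.4815, -0.287, 0.4135]
tool_rot: [[1.0, 0.016, 0.007], [0.016, -1.0, -0.006], [0.007, 0.006, -1.0]]
ft_force: [-0.1, -0.9, -0.6]
grip_width: 0.0851
```

Run:
```python
from h import *
im=snap('wrist','w9'); c=im['color']
# expected frame top corners/loop
print(proj(im,[[.482,-.2875,.084],[.457,-.2875,.084],[.507,-.2875,.084],[.482,-.2875,.112],[.482,-.2875,.008]]).round())
cv2.imwrite('pics/w9c.png',c)
togo(.5774,.1571,.41,94.4)
```

```text
[[317. 176.]
 [289. 176.]
 [344. 176.]
 [317. 185.]
 [317. 158.]]
pos [ 0.4815 -0.287   0.4108] yaw 0.93 F [ 0.4  1.  -0.8] g 0.0856 t 19.25
tool cm [ 1.031e+01 -4.425e+01 -4.000e-02] wz -1.6314
```

View pics/w9.png

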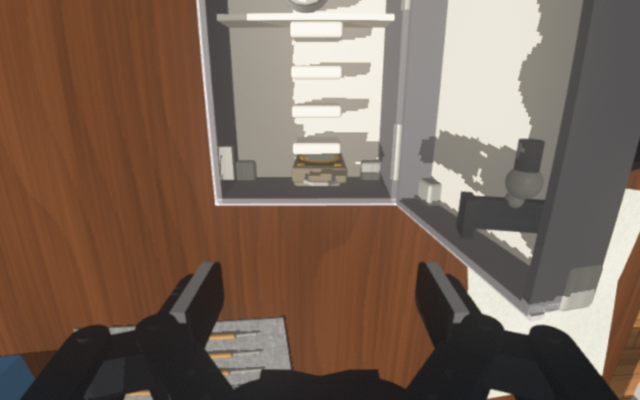

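The frame stands in slot 3 at about (319,170), where it was predicted to be. Next is frame 2.

Request:
{"op": "step_arm", "data": {"increments": [{"x": 0, "y": 0, "z": -0.4, "wx": 0, "wy": 0, "wz": -0.1483, "gripper": 8.5}, {"x": 0, "y": 0, "z": -0.4, "wx": 0, "wy": 0, "wz": -0.1483, "gripper": 8.5}, {"x": 0, "y": 0, "z": -0.4, "wx": 0, "wy": 0, "wz": -0.1483, "gripper": 8.5}, {"x": 0, "y": 0, "z": -0.4, "wx": 0, "wy": 0, "wz": -0.1483, "gripper": 8.5}, {"x": 0, "y": 0, "z": -0.4, "wx": 0, "wy": 0, "wz": -0.1483, "gripper": 8.5}, {"x": 0, "y": 0, "z": -0.4, "wx": 0, "wy": 0, "wz": -0.1483, "gripper": 8.5}, {"x": 0, "y": 0, "z": -0.4, "wx": 0, "wy": 0, "wz": -0.1483, "gripper": 8.5}, {"x": 0, "y": 0, "z": -0.4, "wx": 0, "wy": 0, "wz": -0.1483, "gripper": 8.5}, {"x": 0, "y": 0, "z": -0.4, "wx": 0, "wy": 0, "wz": -0.1483, "gripper": 8.5}, {"x": 0, "y": 0, "z": -0.4, "wx": 0, "wy": 0, "wz": -0.1483, "gripper": 8.5}, {"x": 0, "y": 0, "z": -0.4, "wx": 0, "wy": 0, "wz": -0.1483, "gripper": 8.5}, {"x": 4.35, "y": 1.3, "z": 0, "wx": 0, "wy": 0, "wz": 0, "gripper": 8.5}, {"x": 4.35, "y": 1.3, "z": 0, "wx": 0, "wy": 0, "wz": 0, "gripper": 8.5}, {"x": 4.35, "y": 1.3, "z": 0, "wx": 0, "wy": 0, "wz": 0, "gripper": 8.5}, {"x": 4.35, "y": 1.3, "z": 0, "wx": 0, "wy": 0, "wz": 0, "gripper": 8.5}, {"x": 4.35, "y": 1.3, "z": 0, "wx": 0, "wy": 0, "wz": 0, "gripper": 8.5}, {"x": 4.35, "y": 1.3, "z": 0, "wx": 0, "wy": 0, "wz": 0, "gripper": 8.5}, {"x": 4.35, "y": 1.3, "z": 0, "wx": 0, "wy": 0, "wz": 0, "gripper": 8.5}, {"x": 4.35, "y": 1.3, "z": 0, "wx": 0, "wy": 0, "wz": 0, "gripper": 8.5}, {"x": 4.35, "y": 1.3, "z": 0, "wx": 0, "wy": 0, "wz": 0, "gripper": 8.5}]}}

```text
time_s: 21.25
position: [0.5684, 0.1139, 0.4512]
tool_rot: [[-0.077, 0.997, -0.002], [0.997, 0.077, -0.0], [0.0, -0.002, -1.0]]
ft_force: [1.1, -0.5, 0.1]
grip_width: 0.0851
```

Request:
{"op": "step_arm", "data": {"increments": [{"x": 4.35, "y": 1.3, "z": 0, "wx": 0, "wy": 0, "wz": 0, "gripper": 8.5}, {"x": 0, "y": 0, "z": 2, "wx": 0, "wy": 0, "wz": 0, "gripper": 8.5}, {"x": 0, "y": 0, "z": 2.5, "wx": 0, "wy": 0, "wz": 0, "gripper": 8.5}, {"x": 0, "y": 0, "z": 0, "wx": 0, "wy": 0, "wz": 0, "gripper": 8.5}, {"x": 0, "y": 0, "z": 0, "wx": 0, "wy": 0, "wz": 0, "gripper": 8.5}]}}

```text
time_s: 21.75
position: [0.5781, 0.1563, 0.4072]
tool_rot: [[-0.076, 0.997, -0.001], [0.997, 0.076, -0.0], [0.0, -0.001, -1.0]]
ft_force: [-0.2, 0.2, 0.4]
grip_width: 0.085
```

Run:
```python
from h import *
togo(.5774,.1571,.304,94.4)
```

```text
pos [0.5781 0.1563 0.4072] yaw 94.38 F [-0.2  0.2  0.4] g 0.085 t 21.75
tool cm [ 0.09 -0.05 10.32] wz -0.0004
```

Request:
{"op": "step_arm", "data": {"increments": [{"x": 0.1, "y": 0, "z": 3, "wx": 0, "wy": 0, "wz": 0, "gripper": 8.5}, {"x": 0, "y": 0, "z": 3, "wx": 0, "wy": 0, "wz": 0, "gripper": 8.5}, {"x": 0, "y": 0, "z": 2.4, "wx": 0, "wy": 0, "wz": 0, "gripper": 8.5}, {"x": 0, "y": 0, "z": 1.9, "wx": 0, "wy": 0, "wz": 0, "gripper": 8.5}, {"x": 0, "y": 0, "z": 0, "wx": 0, "wy": 0, "wz": 0, "gripper": 8.5}, {"x": 0, "y": 0, "z": 0, "wx": 0, "wy": 0, "wz": 0, "gripper": 6.0}, {"x": 0, "y": 0, "z": 0, "wx": 0, "wy": 0, "wz": 0, "gripper": 4.0}, {"x": 0, "y": 0, "z": 0, "wx": 0, "wy": 0, "wz": 0, "gripper": 4.0}, {"x": 0, "y": 0, "z": 0, "wx": 0, "wy": 0, "wz": 0, "gripper": 4.0}, {"x": 0, "y": 0, "z": 0, "wx": 0, "wy": 0, "wz": 0, "gripper": 4.0}, {"x": 0, "y": 0, "z": 0, "wx": 0, "wy": 0, "wz": 0, "gripper": 4.0}, {"x": 0, "y": 0, "z": 0, "wx": 0, "wy": 0, "wz": 0, "gripper": 4.0}]}}

```text
time_s: 22.95
position: [0.5782, 0.1575, 0.3058]
tool_rot: [[-0.077, 0.997, 0.003], [0.997, 0.077, 0.0], [0.0, 0.003, -1.0]]
ft_force: [1.4, 0.8, 6.6]
grip_width: 0.0496
```

Request:
{"op": "step_arm", "data": {"increments": [{"x": 0, "y": 0, "z": -0.5, "wx": 0, "wy": 0, "wz": 0, "gripper": 4.0}, {"x": 0, "y": 0, "z": -0.5, "wx": 0, "wy": 0, "wz": 0, "gripper": 4.0}, {"x": 0, "y": 0, "z": -0.3, "wx": 0, "wy": 0, "wz": 0, "gripper": 4.0}, {"x": 0, "y": 0, "z": 0, "wx": 0, "wy": 0, "wz": 0, "gripper": 4.0}]}}

```text
time_s: 23.35
position: [0.578, 0.1574, 0.3177]
tool_rot: [[-0.077, 0.997, 0.001], [0.997, 0.077, 0.0], [-0.0, 0.001, -1.0]]
ft_force: [0.2, 0.4, -1.2]
grip_width: 0.0497
```

Request:
{"op": "step_arm", "data": {"increments": [{"x": 0, "y": -1, "z": 0, "wx": 0, "wy": 0, "wz": 0, "gripper": 4.0}, {"x": 0, "y": -1, "z": 0, "wx": 0, "wy": 0, "wz": 0, "gripper": 4.0}, {"x": 0, "y": -1, "z": 0, "wx": 0, "wy": 0, "wz": 0, "gripper": 4.0}, {"x": 0, "y": -1, "z": 0, "wx": 0, "wy": 0, "wz": 0, "gripper": 4.0}, {"x": 0, "y": -1.5, "z": 0, "wx": 0, "wy": 0, "wz": 0, "gripper": 4.0}, {"x": 0, "y": -1.5, "z": 0, "wx": 0, "wy": 0, "wz": 0, "gripper": 4.0}, {"x": 0, "y": -1, "z": 0, "wx": 0, "wy": 0, "wz": 0, "gripper": 4.0}, {"x": 0, "y": 0, "z": -2, "wx": 0, "wy": 0, "wz": 0, "gripper": 4.0}, {"x": 0, "y": 0, "z": -3, "wx": 0, "wy": 0, "wz": 0, "gripper": 4.0}, {"x": 0, "y": 0, "z": -2, "wx": 0, "wy": 0, "wz": 0, "gripper": 4.0}, {"x": 0, "y": 0, "z": 0, "wx": 0, "wy": 0, "wz": 0, "gripper": 4.0}]}}

```text
time_s: 24.45
position: [0.498, 0.1513, 0.3897]
tool_rot: [[-0.077, 0.997, 0.006], [0.997, 0.077, 0.0], [-0.0, 0.006, -1.0]]
ft_force: [0.4, 0.7, -2.1]
grip_width: 0.0497
```

Run:
```python
from h import *
o=env.observe(); p=fromcase(.011,-.056); d=p-o['position'][:2]; print('after turn x,y cm',d@EX*100,-d@EY*100)
togo(*p,.226,.9)
```

```text
after turn x,y cm -2.3456580519955876 40.229348918680444
pos [0.498  0.1513 0.3897] yaw 94.39 F [ 0.4  0.7 -2.1] g 0.0497 t 24.45
tool cm [-40.01  -4.89  16.35] wz 1.6318
```

Request:
{"op": "step_arm", "data": {"increments": [{"x": 0, "y": 0, "z": 0, "wx": 0, "wy": 0, "wz": 0.1483, "gripper": 4.0}, {"x": 0, "y": 0, "z": 0, "wx": 0, "wy": 0, "wz": 0.1483, "gripper": 4.0}, {"x": 0, "y": 0, "z": 0, "wx": 0, "wy": 0, "wz": 0.1483, "gripper": 4.0}, {"x": 0, "y": 0, "z": 0, "wx": 0, "wy": 0, "wz": 0.1483, "gripper": 4.0}, {"x": 0, "y": 0, "z": 0, "wx": 0, "wy": 0, "wz": 0.1483, "gripper": 4.0}, {"x": 0, "y": 0, "z": 0, "wx": 0, "wy": 0, "wz": 0.1483, "gripper": 4.0}, {"x": 0, "y": 0, "z": 0, "wx": 0, "wy": 0, "wz": 0.1483, "gripper": 4.0}, {"x": 0, "y": 0, "z": 0, "wx": 0, "wy": 0, "wz": 0.1483, "gripper": 4.0}, {"x": 0, "y": 0, "z": 0, "wx": 0, "wy": 0, "wz": 0.1483, "gripper": 4.0}, {"x": 0, "y": 0, "z": 0, "wx": 0, "wy": 0, "wz": 0.1483, "gripper": 4.0}, {"x": 0, "y": 0, "z": 0, "wx": 0, "wy": 0, "wz": 0.1483, "gripper": 4.0}, {"x": -0.26, "y": 4.47, "z": 0, "wx": 0, "wy": 0, "wz": 0, "gripper": 4.0}, {"x": -0.26, "y": 4.47, "z": 0, "wx": 0, "wy": 0, "wz": 0, "gripper": 4.0}, {"x": -0.26, "y": 4.47, "z": 0, "wx": 0, "wy": 0, "wz": 0, "gripper": 4.0}, {"x": -0.26, "y": 4.47, "z": 0, "wx": 0, "wy": 0, "wz": 0, "gripper": 4.0}, {"x": -0.26, "y": 4.47, "z": 0, "wx": 0, "wy": 0, "wz": 0, "gripper": 4.0}, {"x": -0.26, "y": 4.47, "z": 0, "wx": 0, "wy": 0, "wz": 0, "gripper": 4.0}, {"x": -0.26, "y": 4.47, "z": 0, "wx": 0, "wy": 0, "wz": 0, "gripper": 4.0}, {"x": -0.26, "y": 4.47, "z": 0, "wx": 0, "wy": 0, "wz": 0, "gripper": 4.0}, {"x": -0.26, "y": 4.47, "z": 0, "wx": 0, "wy": 0, "wz": 0, "gripper": 4.0}]}}

```text
time_s: 26.45
position: [0.4806, -0.2531, 0.3859]
tool_rot: [[1.0, 0.016, -0.001], [0.016, -1.0, 0.001], [-0.001, -0.001, -1.0]]
ft_force: [0.2, 0.5, -1.2]
grip_width: 0.0496
```

Request:
{"op": "step_arm", "data": {"increments": [{"x": 0, "y": 0, "z": 0, "wx": 0, "wy": 0, "wz": 0, "gripper": 4.0}, {"x": 0, "y": 0, "z": 0, "wx": 0, "wy": 0, "wz": 0, "gripper": 4.0}, {"x": 0, "y": 0, "z": 0, "wx": 0, "wy": 0, "wz": 0, "gripper": 4.0}]}}

```text
time_s: 26.75
position: [0.4812, -0.2504, 0.3866]
tool_rot: [[1.0, 0.017, -0.001], [0.017, -1.0, 0.001], [-0.001, -0.001, -1.0]]
ft_force: [-0.3, 0.4, -1.6]
grip_width: 0.0498
```

Run:
```python
from h import *
p=fromcase(.011,-.056); togo(*p,.226,.9)
```

```text
pos [ 0.4812 -0.2504  0.3866] yaw 0.96 F [-0.3  0.4 -1.6] g 0.0498 t 26.75
tool cm [-0.02  0.11 16.06] wz 0.0011
```

Request:
{"op": "step_arm", "data": {"increments": [{"x": 0, "y": 0.1, "z": 3, "wx": 0, "wy": 0, "wz": 0, "gripper": 4.0}, {"x": 0, "y": 0, "z": 3, "wx": 0, "wy": 0, "wz": 0, "gripper": 4.0}, {"x": 0, "y": 0, "z": 3, "wx": 0, "wy": 0, "wz": 0, "gripper": 4.0}, {"x": 0, "y": 0, "z": 2.8, "wx": 0, "wy": 0, "wz": 0, "gripper": 4.0}, {"x": 0, "y": 0, "z": 2.2, "wx": 0, "wy": 0, "wz": 0, "gripper": 4.0}, {"x": 0, "y": 0, "z": 1.2, "wx": 0, "wy": 0, "wz": 0, "gripper": 4.0}, {"x": 0, "y": 0, "z": 0.5, "wx": 0, "wy": 0, "wz": 0, "gripper": 4.0}, {"x": 0, "y": 0, "z": 0.2, "wx": 0, "wy": 0, "wz": 0, "gripper": 4.0}, {"x": 0, "y": 0, "z": 0, "wx": 0, "wy": 0, "wz": 0, "gripper": 4.0}, {"x": 0, "y": 0, "z": 0.1, "wx": 0, "wy": 0, "wz": 0, "gripper": 4.0}, {"x": 0, "y": 0, "z": 0, "wx": 0, "wy": 0, "wz": 0, "gripper": 4.0}]}}

```text
time_s: 27.85
position: [0.4814, -0.2524, 0.2277]
tool_rot: [[1.0, 0.016, 0.001], [0.016, -1.0, -0.001], [0.001, 0.001, -1.0]]
ft_force: [0.0, 0.0, -1.1]
grip_width: 0.0497
```

Request:
{"op": "step_arm", "data": {"increments": [{"x": 0, "y": 0, "z": 0.15, "wx": 0, "wy": 0, "wz": 0, "gripper": 4.0}, {"x": 0, "y": 0, "z": 0, "wx": 0, "wy": 0, "wz": 0, "gripper": 4.0}, {"x": 0, "y": 0, "z": 0, "wx": 0, "wy": 0, "wz": 0, "gripper": 6.0}, {"x": 0, "y": 0, "z": 0, "wx": 0, "wy": 0, "wz": 0, "gripper": 7.0}, {"x": 0, "y": 0, "z": 0, "wx": 0, "wy": 0, "wz": 0, "gripper": 7.0}, {"x": 0, "y": 0, "z": 0, "wx": 0, "wy": 0, "wz": 0, "gripper": 7.0}, {"x": 0, "y": 0, "z": 0, "wx": 0, "wy": 0, "wz": 0, "gripper": 7.0}, {"x": 0, "y": 0, "z": -0.5, "wx": 0, "wy": 0, "wz": 0, "gripper": 7.0}, {"x": 0, "y": 0, "z": -1, "wx": 0, "wy": 0, "wz": 0, "gripper": 7.0}, {"x": 0, "y": 0, "z": -2, "wx": 0, "wy": 0, "wz": 0, "gripper": 7.0}, {"x": 0, "y": 0, "z": -4, "wx": 0, "wy": 0, "wz": 0, "gripper": 8.5}, {"x": 0, "y": 0, "z": -4, "wx": 0, "wy": 0, "wz": 0, "gripper": 8.5}, {"x": 0, "y": 0, "z": -4, "wx": 0, "wy": 0, "wz": 0, "gripper": 8.5}, {"x": 0, "y": 0, "z": -3, "wx": 0, "wy": 0, "wz": 0, "gripper": 8.5}, {"x": 0, "y": 0, "z": 0, "wx": 0, "wy": 0, "wz": 0, "gripper": 8.5}]}}

```text
time_s: 29.35
position: [0.4811, -0.2521, 0.4159]
tool_rot: [[1.0, 0.016, 0.007], [0.016, -1.0, -0.006], [0.007, 0.006, -1.0]]
ft_force: [0.8, -0.2, -0.0]
grip_width: 0.085
```

Run:
```python
from h import *
im=snap('wrist','w10'); c=im['color']
for y in(-.056,-.092):
  q=proj(im,[[*fromcase(.011+dx,y),z] for dx,z in((0,.084),(-.025,.084),(.025,.084),(0,.008))]); print(q.round().tolist())
# orange/gold corner studs mask inside case area
hsv=cv2.cvtColor(c,cv2.COLOR_BGR2HSV)
a=q0=proj(im,[[*fromcase(-.07,.04),.05],[*fromcase(.07,-.11),.05]]).astype(int); print(a.tolist())
m=((hsv[...,0]>15)&(hsv[...,0]<32)&(hsv[...,1]>90)&(hsv[...,2]>60)).astype(np.uint8)
m[:a[0,1]]=0;m[a[1,1]:]=0;m[:,:a[0,0]]=0;m[:,a[1,0]:]=0
n,l,s,ce=cv2.connectedComponentsWithStats(m); print([(s[i].tolist(),ce[i].round(1).tolist()) for i in range(1,n) if s[i,4]>5])
T=snap('top'); 
d=togo(.5796,.2652,.41,94.4)
o=env.observe(); rx=np.array([.9971,.0767]);ry=np.array([-.0767,.9971]); e=np.array([.5796,.2652])-o['position'][:2]; print('after turn tool x,y cm',e@ry*100,e@rx*100)
```

```text
[[316.0, 174.0], [288.0, 174.0], [343.0, 174.0], [316.0, 157.0]]
[[316.0, 211.0], [289.0, 211.0], [343.0, 211.0], [316.0, 187.0]]
[[227, 64], [372, 215]]
[([297, 154, 41, 9, 158], [314.8, 158.9]), ([332, 161, 8, 5, 27], [335.4, 163.2]), ([295, 164, 9, 4, 31], [298.9, 165.5]), ([299, 188, 40, 10, 157], [318.8, 193.2]), ([297, 197, 9, 5, 41], [301.0, 199.0]), ([333, 198, 8, 5, 34], [336.4, 199.8])]
pos [ 0.481  -0.2521  0.4114] yaw 0.92 F [ 0.5 -0.1  0.3] g 0.0849 t 29.45
tool cm [ 10.69 -51.56   0.11] wz -1.6314
after turn tool x,y cm 50.82099523275302 13.799281721440456
```

Request:
{"op": "step_arm", "data": {"increments": [{"x": 0, "y": 0, "z": -0.4, "wx": 0, "wy": 0, "wz": -0.1483, "gripper": 8.5}, {"x": 0, "y": 0, "z": -0.4, "wx": 0, "wy": 0, "wz": -0.1483, "gripper": 8.5}, {"x": 0, "y": 0, "z": -0.4, "wx": 0, "wy": 0, "wz": -0.1483, "gripper": 8.5}, {"x": 0, "y": 0, "z": -0.4, "wx": 0, "wy": 0, "wz": -0.1483, "gripper": 8.5}, {"x": 0, "y": 0, "z": -0.4, "wx": 0, "wy": 0, "wz": -0.1483, "gripper": 8.5}, {"x": 0, "y": 0, "z": -0.4, "wx": 0, "wy": 0, "wz": -0.1483, "gripper": 8.5}, {"x": 0, "y": 0, "z": -0.4, "wx": 0, "wy": 0, "wz": -0.1483, "gripper": 8.5}, {"x": 0, "y": 0, "z": -0.4, "wx": 0, "wy": 0, "wz": -0.1483, "gripper": 8.5}, {"x": 0, "y": 0, "z": -0.4, "wx": 0, "wy": 0, "wz": -0.1483, "gripper": 8.5}, {"x": 0, "y": 0, "z": -0.4, "wx": 0, "wy": 0, "wz": -0.1483, "gripper": 8.5}, {"x": 0, "y": 0, "z": -0.4, "wx": 0, "wy": 0, "wz": -0.1483, "gripper": 8.5}, {"x": 4.23, "y": 1.15, "z": 0, "wx": 0, "wy": 0, "wz": 0, "gripper": 8.5}, {"x": 4.23, "y": 1.15, "z": 0, "wx": 0, "wy": 0, "wz": 0, "gripper": 8.5}, {"x": 4.23, "y": 1.15, "z": 0, "wx": 0, "wy": 0, "wz": 0, "gripper": 8.5}, {"x": 4.23, "y": 1.15, "z": 0, "wx": 0, "wy": 0, "wz": 0, "gripper": 8.5}, {"x": 4.23, "y": 1.15, "z": 0, "wx": 0, "wy": 0, "wz": 0, "gripper": 8.5}, {"x": 4.23, "y": 1.15, "z": 0, "wx": 0, "wy": 0, "wz": 0, "gripper": 8.5}, {"x": 4.23, "y": 1.15, "z": 0, "wx": 0, "wy": 0, "wz": 0, "gripper": 8.5}, {"x": 4.23, "y": 1.15, "z": 0, "wx": 0, "wy": 0, "wz": 0, "gripper": 8.5}, {"x": 4.23, "y": 1.15, "z": 0, "wx": 0, "wy": 0, "wz": 0, "gripper": 8.5}]}}

```text
time_s: 31.45
position: [0.5555, 0.137, 0.4534]
tool_rot: [[-0.077, 0.997, -0.003], [0.997, 0.077, -0.0], [0.0, -0.003, -1.0]]
ft_force: [0.4, -0.6, -0.4]
grip_width: 0.0848
```

Request:
{"op": "step_arm", "data": {"increments": [{"x": 4.23, "y": 1.15, "z": 0, "wx": 0, "wy": 0, "wz": 0, "gripper": 8.5}, {"x": 4.23, "y": 1.15, "z": 0, "wx": 0, "wy": 0, "wz": 0, "gripper": 8.5}, {"x": 4.23, "y": 1.15, "z": 0, "wx": 0, "wy": 0, "wz": 0, "gripper": 8.5}, {"x": 0, "y": 0, "z": 2, "wx": 0, "wy": 0, "wz": 0, "gripper": 8.5}, {"x": 0, "y": 0, "z": 2.5, "wx": 0, "wy": 0, "wz": 0, "gripper": 8.5}, {"x": 0, "y": 0, "z": 0, "wx": 0, "wy": 0, "wz": 0, "gripper": 8.5}, {"x": 0, "y": 0, "z": 0, "wx": 0, "wy": 0, "wz": 0, "gripper": 8.5}]}}

```text
time_s: 32.15
position: [0.5802, 0.2642, 0.4094]
tool_rot: [[-0.076, 0.997, -0.002], [0.997, 0.076, -0.0], [-0.0, -0.002, -1.0]]
ft_force: [0.3, 0.4, 0.6]
grip_width: 0.085
```

Run:
```python
from h import *
togo(.5796,.2652,.304,94.4)
```

```text
pos [0.5802 0.2642 0.4094] yaw 94.38 F [0.3 0.4 0.6] g 0.085 t 32.15
tool cm [ 0.11 -0.04 10.54] wz -0.0004
```

Request:
{"op": "step_arm", "data": {"increments": [{"x": 0.1, "y": 0, "z": 3, "wx": 0, "wy": 0, "wz": 0, "gripper": 8.5}, {"x": 0, "y": 0, "z": 3, "wx": 0, "wy": 0, "wz": 0, "gripper": 8.5}, {"x": 0, "y": 0, "z": 2.6, "wx": 0, "wy": 0, "wz": 0, "gripper": 8.5}, {"x": 0, "y": 0, "z": 1.9, "wx": 0, "wy": 0, "wz": 0, "gripper": 8.5}, {"x": 0, "y": 0, "z": 0, "wx": 0, "wy": 0, "wz": 0, "gripper": 8.5}, {"x": 0, "y": 0, "z": 0, "wx": 0, "wy": 0, "wz": 0, "gripper": 6.0}, {"x": 0, "y": 0, "z": 0, "wx": 0, "wy": 0, "wz": 0, "gripper": 4.0}, {"x": 0, "y": 0, "z": 0, "wx": 0, "wy": 0, "wz": 0, "gripper": 4.0}, {"x": 0, "y": 0, "z": 0, "wx": 0, "wy": 0, "wz": 0, "gripper": 4.0}, {"x": 0, "y": 0, "z": 0, "wx": 0, "wy": 0, "wz": 0, "gripper": 4.0}, {"x": 0, "y": 0, "z": 0, "wx": 0, "wy": 0, "wz": 0, "gripper": 4.0}, {"x": 0, "y": 0, "z": 0, "wx": 0, "wy": 0, "wz": 0, "gripper": 4.0}]}}

```text
time_s: 33.35
position: [0.5802, 0.2654, 0.3064]
tool_rot: [[-0.077, 0.997, 0.003], [0.997, 0.077, 0.001], [0.001, 0.003, -1.0]]
ft_force: [1.1, -0.0, 5.8]
grip_width: 0.0494
```

Request:
{"op": "step_arm", "data": {"increments": [{"x": 0, "y": 0, "z": -0.5, "wx": 0, "wy": 0, "wz": 0, "gripper": 4.0}, {"x": 0, "y": 0, "z": -0.5, "wx": 0, "wy": 0, "wz": 0, "gripper": 4.0}, {"x": 0, "y": 0, "z": -0.3, "wx": 0, "wy": 0, "wz": 0, "gripper": 4.0}, {"x": 0, "y": 0, "z": 0, "wx": 0, "wy": 0, "wz": 0, "gripper": 4.0}]}}

```text
time_s: 33.75
position: [0.58, 0.2653, 0.3182]
tool_rot: [[-0.077, 0.997, 0.001], [0.997, 0.077, 0.0], [0.0, 0.001, -1.0]]
ft_force: [0.5, 0.1, -1.6]
grip_width: 0.0495
```

Request:
{"op": "step_arm", "data": {"increments": [{"x": 0, "y": -1, "z": 0, "wx": 0, "wy": 0, "wz": 0, "gripper": 4.0}, {"x": 0, "y": -1, "z": 0, "wx": 0, "wy": 0, "wz": 0, "gripper": 4.0}, {"x": 0, "y": -1, "z": 0, "wx": 0, "wy": 0, "wz": 0, "gripper": 4.0}, {"x": 0, "y": -1, "z": 0, "wx": 0, "wy": 0, "wz": 0, "gripper": 4.0}, {"x": 0, "y": -1.5, "z": 0, "wx": 0, "wy": 0, "wz": 0, "gripper": 4.0}, {"x": 0, "y": -1.5, "z": 0, "wx": 0, "wy": 0, "wz": 0, "gripper": 4.0}, {"x": 0, "y": -1, "z": 0, "wx": 0, "wy": 0, "wz": 0, "gripper": 4.0}, {"x": 0, "y": 0, "z": -2, "wx": 0, "wy": 0, "wz": 0, "gripper": 4.0}, {"x": 0, "y": 0, "z": -3, "wx": 0, "wy": 0, "wz": 0, "gripper": 4.0}, {"x": 0, "y": 0, "z": -2, "wx": 0, "wy": 0, "wz": 0, "gripper": 4.0}, {"x": 0, "y": 0, "z": 0, "wx": 0, "wy": 0, "wz": 0, "gripper": 4.0}]}}

```text
time_s: 34.85
position: [0.5, 0.2592, 0.3904]
tool_rot: [[-0.077, 0.997, 0.006], [0.997, 0.077, 0.002], [0.001, 0.006, -1.0]]
ft_force: [0.3, -0.4, -1.5]
grip_width: 0.049
```

Run:
```python
from h import *
o=env.observe(); p=fromcase(.011,-.020); d=p-o['position'][:2]; print('after turn x,y cm',d@EX*100,-d@EY*100)
togo(*p,.226,.9)
```

```text
after turn x,y cm -2.716306535894273 47.41997839309928
pos [0.5    0.2592 0.3904] yaw 94.4 F [ 0.3 -0.4 -1.5] g 0.049 t 34.85
tool cm [-47.18  -5.7   16.36] wz 1.6318
```

Request:
{"op": "step_arm", "data": {"increments": [{"x": 0, "y": 0, "z": 0, "wx": 0, "wy": 0, "wz": 0.1483, "gripper": 4.0}, {"x": 0, "y": 0, "z": 0, "wx": 0, "wy": 0, "wz": 0.1483, "gripper": 4.0}, {"x": 0, "y": 0, "z": 0, "wx": 0, "wy": 0, "wz": 0.1483, "gripper": 4.0}, {"x": 0, "y": 0, "z": 0, "wx": 0, "wy": 0, "wz": 0.1483, "gripper": 4.0}, {"x": 0, "y": 0, "z": 0, "wx": 0, "wy": 0, "wz": 0.1483, "gripper": 4.0}, {"x": 0, "y": 0, "z": 0, "wx": 0, "wy": 0, "wz": 0.1483, "gripper": 4.0}, {"x": 0, "y": 0, "z": 0, "wx": 0, "wy": 0, "wz": 0.1483, "gripper": 4.0}, {"x": 0, "y": 0, "z": 0, "wx": 0, "wy": 0, "wz": 0.1483, "gripper": 4.0}, {"x": 0, "y": 0, "z": 0, "wx": 0, "wy": 0, "wz": 0.1483, "gripper": 4.0}, {"x": 0, "y": 0, "z": 0, "wx": 0, "wy": 0, "wz": 0.1483, "gripper": 4.0}, {"x": 0, "y": 0, "z": 0, "wx": 0, "wy": 0, "wz": 0.1483, "gripper": 4.0}, {"x": -0.25, "y": 4.31, "z": 0, "wx": 0, "wy": 0, "wz": 0, "gripper": 4.0}, {"x": -0.25, "y": 4.31, "z": 0, "wx": 0, "wy": 0, "wz": 0, "gripper": 4.0}, {"x": -0.25, "y": 4.31, "z": 0, "wx": 0, "wy": 0, "wz": 0, "gripper": 4.0}, {"x": -0.25, "y": 4.31, "z": 0, "wx": 0, "wy": 0, "wz": 0, "gripper": 4.0}, {"x": -0.25, "y": 4.31, "z": 0, "wx": 0, "wy": 0, "wz": 0, "gripper": 4.0}, {"x": -0.25, "y": 4.31, "z": 0, "wx": 0, "wy": 0, "wz": 0, "gripper": 4.0}, {"x": -0.25, "y": 4.31, "z": 0, "wx": 0, "wy": 0, "wz": 0, "gripper": 4.0}, {"x": -0.25, "y": 4.31, "z": 0, "wx": 0, "wy": 0, "wz": 0, "gripper": 4.0}, {"x": -0.25, "y": 4.31, "z": 0, "wx": 0, "wy": 0, "wz": 0, "gripper": 4.0}]}}

```text
time_s: 36.85
position: [0.4833, -0.1306, 0.3864]
tool_rot: [[1.0, 0.016, -0.001], [0.016, -1.0, 0.001], [-0.001, -0.001, -1.0]]
ft_force: [1.3, 1.4, -1.8]
grip_width: 0.0497
```

Request:
{"op": "step_arm", "data": {"increments": [{"x": -0.25, "y": 4.31, "z": 0, "wx": 0, "wy": 0, "wz": 0, "gripper": 4.0}, {"x": -0.25, "y": 4.31, "z": 0, "wx": 0, "wy": 0, "wz": 0, "gripper": 4.0}, {"x": 0, "y": 0, "z": 0, "wx": 0, "wy": 0, "wz": 0, "gripper": 4.0}, {"x": 0, "y": 0, "z": 0, "wx": 0, "wy": 0, "wz": 0, "gripper": 4.0}, {"x": 0, "y": 0, "z": 0, "wx": 0, "wy": 0, "wz": 0, "gripper": 4.0}]}}

```text
time_s: 37.35
position: [0.4803, -0.2144, 0.387]
tool_rot: [[1.0, 0.017, -0.001], [0.017, -1.0, 0.001], [-0.001, -0.001, -1.0]]
ft_force: [-0.2, 0.4, -1.8]
grip_width: 0.0492
```

Run:
```python
from h import *
p=fromcase(.011,-.020); togo(*p,.2265,.9)
```

```text
pos [ 0.4803 -0.2144  0.387 ] yaw 0.97 F [-0.2  0.4 -1.8] g 0.0492 t 37.35
tool cm [ 0.02  0.11 16.05] wz 0.0011
```

Request:
{"op": "step_arm", "data": {"increments": [{"x": 0, "y": 0.1, "z": 3, "wx": 0, "wy": 0, "wz": 0, "gripper": 4.0}, {"x": 0, "y": 0, "z": 3, "wx": 0, "wy": 0, "wz": 0, "gripper": 4.0}, {"x": 0, "y": 0, "z": 3, "wx": 0, "wy": 0, "wz": 0, "gripper": 4.0}, {"x": 0, "y": 0, "z": 2.8, "wx": 0, "wy": 0, "wz": 0, "gripper": 4.0}, {"x": 0, "y": 0, "z": 2.2, "wx": 0, "wy": 0, "wz": 0, "gripper": 4.0}, {"x": 0, "y": 0, "z": 1.2, "wx": 0, "wy": 0, "wz": 0, "gripper": 4.0}, {"x": 0, "y": 0, "z": 0.5, "wx": 0, "wy": 0, "wz": 0, "gripper": 4.0}, {"x": 0, "y": 0, "z": 0.2, "wx": 0, "wy": 0, "wz": 0, "gripper": 4.0}, {"x": 0, "y": 0, "z": 0.1, "wx": 0, "wy": 0, "wz": 0, "gripper": 4.0}, {"x": 0, "y": 0, "z": 0.1, "wx": 0, "wy": 0, "wz": 0, "gripper": 4.0}, {"x": 0, "y": 0, "z": 0, "wx": 0, "wy": 0, "wz": 0, "gripper": 4.0}]}}

```text
time_s: 38.45
position: [0.4805, -0.2164, 0.2276]
tool_rot: [[1.0, 0.016, 0.001], [0.016, -1.0, -0.001], [0.001, 0.001, -1.0]]
ft_force: [-0.4, 0.9, 1.7]
grip_width: 0.0493
```

Request:
{"op": "step_arm", "data": {"increments": [{"x": 0, "y": 0, "z": 0.05, "wx": 0, "wy": 0, "wz": 0, "gripper": 4.0}, {"x": 0, "y": 0, "z": 0, "wx": 0, "wy": 0, "wz": 0, "gripper": 4.0}, {"x": 0, "y": 0, "z": 0, "wx": 0, "wy": 0, "wz": 0, "gripper": 6.0}, {"x": 0, "y": 0, "z": 0, "wx": 0, "wy": 0, "wz": 0, "gripper": 7.0}, {"x": 0, "y": 0, "z": 0, "wx": 0, "wy": 0, "wz": 0, "gripper": 7.0}, {"x": 0, "y": 0, "z": 0, "wx": 0, "wy": 0, "wz": 0, "gripper": 7.0}, {"x": 0, "y": 0, "z": 0, "wx": 0, "wy": 0, "wz": 0, "gripper": 7.0}, {"x": 0, "y": 0, "z": -0.5, "wx": 0, "wy": 0, "wz": 0, "gripper": 7.0}, {"x": 0, "y": 0, "z": -1, "wx": 0, "wy": 0, "wz": 0, "gripper": 7.0}, {"x": 0, "y": 0, "z": -2, "wx": 0, "wy": 0, "wz": 0, "gripper": 7.0}, {"x": 0, "y": 0, "z": -4, "wx": 0, "wy": 0, "wz": 0, "gripper": 8.5}, {"x": 0, "y": 0, "z": -4, "wx": 0, "wy": 0, "wz": 0, "gripper": 8.5}, {"x": 0, "y": 0, "z": -4, "wx": 0, "wy": 0, "wz": 0, "gripper": 8.5}, {"x": 0, "y": 0, "z": -3, "wx": 0, "wy": 0, "wz": 0, "gripper": 8.5}, {"x": 0, "y": 0, "z": 0, "wx": 0, "wy": 0, "wz": 0, "gripper": 8.5}]}}

```text
time_s: 39.95
position: [0.4802, -0.216, 0.4163]
tool_rot: [[1.0, 0.016, 0.007], [0.016, -1.0, -0.006], [0.007, 0.006, -1.0]]
ft_force: [0.6, 0.1, -0.8]
grip_width: 0.0845
```

Run:
```python
from h import *
im=snap('wrist','w11'); c=im['color']
hsv=cv2.cvtColor(c,cv2.COLOR_BGR2HSV)
a=proj(im,[[*fromcase(-.07,.04),.05],[*fromcase(.07,-.11),.05]]).astype(int)
m=((hsv[...,0]>15)&(hsv[...,0]<32)&(hsv[...,1]>90)&(hsv[...,2]>60)).astype(np.uint8)
m[:a[0,1]]=0;m[a[1,1]:]=0;m[:,:a[0,0]]=0;m[:,a[1,0]:]=0
n,l,s,ce=cv2.connectedComponentsWithStats(m); print([(s[i].tolist(),ce[i].round(1).tolist()) for i in range(1,n) if s[i,4]>5])
togo(.5666,.3731,.41,94.4)
o=env.observe(); rx=np.array([.9971,.0767]);ry=np.array([-.0767,.9971]); e=np.array([.5666,.3731])-o['position'][:2]; print('after turn tool x,y cm',e@ry*100,e@rx*100)
```

```text
[([296, 154, 40, 11, 186], [315.1, 159.6]), ([313, 154, 7, 1, 7], [316.0, 154.0]), ([294, 164, 8, 5, 33], [297.4, 166.1]), ([330, 165, 8, 4, 28], [333.7, 166.4]), ([298, 188, 40, 11, 163], [316.1, 194.3]), ([331, 198, 9, 5, 38], [335.1, 200.0]), ([296, 200, 9, 5, 40], [300.1, 202.1]), ([300, 220, 39, 12, 158], [319.9, 226.3]), ([298, 231, 9, 6, 48], [302.0, 233.5]), ([332, 231, 9, 6, 44], [336.1, 233.9])]
pos [ 0.4801 -0.216   0.4136] yaw 0.93 F [ 0.4 -0.6 -0.8] g 0.0849 t 40.0
tool cm [  9.6  -58.76   0.23] wz -1.6314
after turn tool x,y cm 58.07657247591583 13.1459811954344
```

Request:
{"op": "step_arm", "data": {"increments": [{"x": 0, "y": 0, "z": -0.4, "wx": 0, "wy": 0, "wz": -0.1483, "gripper": 8.5}, {"x": 0, "y": 0, "z": -0.4, "wx": 0, "wy": 0, "wz": -0.1483, "gripper": 8.5}, {"x": 0, "y": 0, "z": -0.4, "wx": 0, "wy": 0, "wz": -0.1483, "gripper": 8.5}, {"x": 0, "y": 0, "z": -0.4, "wx": 0, "wy": 0, "wz": -0.1483, "gripper": 8.5}, {"x": 0, "y": 0, "z": -0.4, "wx": 0, "wy": 0, "wz": -0.1483, "gripper": 8.5}, {"x": 0, "y": 0, "z": -0.4, "wx": 0, "wy": 0, "wz": -0.1483, "gripper": 8.5}, {"x": 0, "y": 0, "z": -0.4, "wx": 0, "wy": 0, "wz": -0.1483, "gripper": 8.5}, {"x": 0, "y": 0, "z": -0.4, "wx": 0, "wy": 0, "wz": -0.1483, "gripper": 8.5}, {"x": 0, "y": 0, "z": -0.4, "wx": 0, "wy": 0, "wz": -0.1483, "gripper": 8.5}, {"x": 0, "y": 0, "z": -0.4, "wx": 0, "wy": 0, "wz": -0.1483, "gripper": 8.5}, {"x": 0, "y": 0, "z": -0.4, "wx": 0, "wy": 0, "wz": -0.1483, "gripper": 8.5}, {"x": 4.47, "y": 1.01, "z": 0, "wx": 0, "wy": 0, "wz": 0, "gripper": 8.5}, {"x": 4.47, "y": 1.01, "z": 0, "wx": 0, "wy": 0, "wz": 0, "gripper": 8.5}, {"x": 4.47, "y": 1.01, "z": 0, "wx": 0, "wy": 0, "wz": 0, "gripper": 8.5}, {"x": 4.47, "y": 1.01, "z": 0, "wx": 0, "wy": 0, "wz": 0, "gripper": 8.5}, {"x": 4.47, "y": 1.01, "z": 0, "wx": 0, "wy": 0, "wz": 0, "gripper": 8.5}, {"x": 4.47, "y": 1.01, "z": 0, "wx": 0, "wy": 0, "wz": 0, "gripper": 8.5}, {"x": 4.47, "y": 1.01, "z": 0, "wx": 0, "wy": 0, "wz": 0, "gripper": 8.5}, {"x": 4.47, "y": 1.01, "z": 0, "wx": 0, "wy": 0, "wz": 0, "gripper": 8.5}, {"x": 4.47, "y": 1.01, "z": 0, "wx": 0, "wy": 0, "wz": 0, "gripper": 8.5}]}}

```text
time_s: 42.0
position: [0.5401, 0.1937, 0.4542]
tool_rot: [[-0.077, 0.997, -0.002], [0.997, 0.077, -0.0], [-0.0, -0.002, -1.0]]
ft_force: [1.1, -0.6, -0.4]
grip_width: 0.0847
```

Request:
{"op": "step_arm", "data": {"increments": [{"x": 4.47, "y": 1.01, "z": 0, "wx": 0, "wy": 0, "wz": 0, "gripper": 8.5}, {"x": 4.47, "y": 1.01, "z": 0, "wx": 0, "wy": 0, "wz": 0, "gripper": 8.5}, {"x": 4.47, "y": 1.01, "z": 0, "wx": 0, "wy": 0, "wz": 0, "gripper": 8.5}, {"x": 4.47, "y": 1.01, "z": 0, "wx": 0, "wy": 0, "wz": 0, "gripper": 8.5}, {"x": 0, "y": 0, "z": 2, "wx": 0, "wy": 0, "wz": 0, "gripper": 8.5}, {"x": 0, "y": 0, "z": 2.5, "wx": 0, "wy": 0, "wz": 0, "gripper": 8.5}, {"x": 0, "y": 0, "z": 0, "wx": 0, "wy": 0, "wz": 0, "gripper": 8.5}, {"x": 0, "y": 0, "z": 0, "wx": 0, "wy": 0, "wz": 0, "gripper": 8.5}]}}

```text
time_s: 42.8
position: [0.5669, 0.373, 0.4101]
tool_rot: [[-0.076, 0.997, -0.001], [0.997, 0.076, -0.001], [-0.0, -0.001, -1.0]]
ft_force: [-0.8, 0.3, 0.9]
grip_width: 0.0847
```

Run:
```python
from h import *
togo(.5666,.3731,.304,94.4)
```

```text
pos [0.5669 0.373  0.4101] yaw 94.38 F [-0.8  0.3  0.9] g 0.0847 t 42.8
tool cm [ 1.000e-02 -2.000e-02  1.061e+01] wz -0.0004
```

Request:
{"op": "step_arm", "data": {"increments": [{"x": 0, "y": 0, "z": 3, "wx": 0, "wy": 0, "wz": 0, "gripper": 8.5}, {"x": 0, "y": 0, "z": 3, "wx": 0, "wy": 0, "wz": 0, "gripper": 8.5}, {"x": 0, "y": 0, "z": 2.6, "wx": 0, "wy": 0, "wz": 0, "gripper": 8.5}, {"x": 0, "y": 0, "z": 2, "wx": 0, "wy": 0, "wz": 0, "gripper": 8.5}, {"x": 0, "y": 0, "z": 0, "wx": 0, "wy": 0, "wz": 0, "gripper": 8.5}, {"x": 0, "y": 0, "z": 0, "wx": 0, "wy": 0, "wz": 0, "gripper": 6.0}, {"x": 0, "y": 0, "z": 0, "wx": 0, "wy": 0, "wz": 0, "gripper": 4.0}, {"x": 0, "y": 0, "z": 0, "wx": 0, "wy": 0, "wz": 0, "gripper": 4.0}, {"x": 0, "y": 0, "z": 0, "wx": 0, "wy": 0, "wz": 0, "gripper": 4.0}, {"x": 0, "y": 0, "z": 0, "wx": 0, "wy": 0, "wz": 0, "gripper": 4.0}, {"x": 0, "y": 0, "z": 0, "wx": 0, "wy": 0, "wz": 0, "gripper": 4.0}, {"x": 0, "y": 0, "z": 0, "wx": 0, "wy": 0, "wz": 0, "gripper": 4.0}]}}

```text
time_s: 44.0
position: [0.567, 0.3729, 0.3062]
tool_rot: [[-0.076, 0.997, 0.003], [0.997, 0.076, 0.001], [0.001, 0.003, -1.0]]
ft_force: [-0.7, -1.9, 6.3]
grip_width: 0.0497
```

Request:
{"op": "step_arm", "data": {"increments": [{"x": 0, "y": 0, "z": -0.5, "wx": 0, "wy": 0, "wz": 0, "gripper": 4.0}, {"x": 0, "y": 0, "z": -0.5, "wx": 0, "wy": 0, "wz": 0, "gripper": 4.0}, {"x": 0, "y": 0, "z": -0.3, "wx": 0, "wy": 0, "wz": 0, "gripper": 4.0}, {"x": 0, "y": 0, "z": 0, "wx": 0, "wy": 0, "wz": 0, "gripper": 4.0}]}}

```text
time_s: 44.4
position: [0.5668, 0.3732, 0.3177]
tool_rot: [[-0.077, 0.997, 0.001], [0.997, 0.077, 0.0], [0.0, 0.001, -1.0]]
ft_force: [0.2, 0.2, -2.1]
grip_width: 0.0498
```

Request:
{"op": "step_arm", "data": {"increments": [{"x": 0, "y": -1, "z": 0, "wx": 0, "wy": 0, "wz": 0, "gripper": 4.0}, {"x": 0, "y": -1, "z": 0, "wx": 0, "wy": 0, "wz": 0, "gripper": 4.0}, {"x": 0, "y": -1, "z": 0, "wx": 0, "wy": 0, "wz": 0, "gripper": 4.0}, {"x": 0, "y": -1, "z": 0, "wx": 0, "wy": 0, "wz": 0, "gripper": 4.0}, {"x": 0, "y": -1.5, "z": 0, "wx": 0, "wy": 0, "wz": 0, "gripper": 4.0}, {"x": 0, "y": -1.5, "z": 0, "wx": 0, "wy": 0, "wz": 0, "gripper": 4.0}, {"x": 0, "y": -1, "z": 0, "wx": 0, "wy": 0, "wz": 0, "gripper": 4.0}, {"x": 0, "y": 0, "z": -2, "wx": 0, "wy": 0, "wz": 0, "gripper": 4.0}, {"x": 0, "y": 0, "z": -3, "wx": 0, "wy": 0, "wz": 0, "gripper": 4.0}, {"x": 0, "y": 0, "z": -2, "wx": 0, "wy": 0, "wz": 0, "gripper": 4.0}, {"x": 0, "y": 0, "z": 0, "wx": 0, "wy": 0, "wz": 0, "gripper": 4.0}]}}

```text
time_s: 45.5
position: [0.4869, 0.3671, 0.3901]
tool_rot: [[-0.077, 0.997, 0.005], [0.997, 0.077, 0.003], [0.002, 0.006, -1.0]]
ft_force: [0.6, 0.0, -1.6]
grip_width: 0.0495
```

Run:
```python
from h import *
o=env.observe(); p=fromcase(.011,.016); d=p-o['position'][:2]; print('after turn x,y cm',d@EX*100,-d@EY*100)
togo(*p,.226,.9)
```

```text
after turn x,y cm -1.5717118191132502 54.62307325375261
pos [0.4869 0.3671 0.3901] yaw 94.4 F [ 0.6  0.  -1.6] g 0.0495 t 45.5
tool cm [-54.46  -4.99  16.26] wz 1.6318
```

Request:
{"op": "step_arm", "data": {"increments": [{"x": 0, "y": 0, "z": 0, "wx": 0, "wy": 0, "wz": 0.1483, "gripper": 4.0}, {"x": 0, "y": 0, "z": 0, "wx": 0, "wy": 0, "wz": 0.1483, "gripper": 4.0}, {"x": 0, "y": 0, "z": 0, "wx": 0, "wy": 0, "wz": 0.1483, "gripper": 4.0}, {"x": 0, "y": 0, "z": 0, "wx": 0, "wy": 0, "wz": 0.1483, "gripper": 4.0}, {"x": 0, "y": 0, "z": 0, "wx": 0, "wy": 0, "wz": 0.1483, "gripper": 4.0}, {"x": 0, "y": 0, "z": 0, "wx": 0, "wy": 0, "wz": 0.1483, "gripper": 4.0}, {"x": 0, "y": 0, "z": 0, "wx": 0, "wy": 0, "wz": 0.1483, "gripper": 4.0}, {"x": 0, "y": 0, "z": 0, "wx": 0, "wy": 0, "wz": 0.1483, "gripper": 4.0}, {"x": 0, "y": 0, "z": 0, "wx": 0, "wy": 0, "wz": 0.1483, "gripper": 4.0}, {"x": 0, "y": 0, "z": 0, "wx": 0, "wy": 0, "wz": 0.1483, "gripper": 4.0}, {"x": 0, "y": 0, "z": 0, "wx": 0, "wy": 0, "wz": 0.1483, "gripper": 4.0}, {"x": -0.13, "y": 4.55, "z": 0, "wx": 0, "wy": 0, "wz": 0, "gripper": 4.0}, {"x": -0.13, "y": 4.55, "z": 0, "wx": 0, "wy": 0, "wz": 0, "gripper": 4.0}, {"x": -0.13, "y": 4.55, "z": 0, "wx": 0, "wy": 0, "wz": 0, "gripper": 4.0}, {"x": -0.13, "y": 4.55, "z": 0, "wx": 0, "wy": 0, "wz": 0, "gripper": 4.0}, {"x": -0.13, "y": 4.55, "z": 0, "wx": 0, "wy": 0, "wz": 0, "gripper": 4.0}, {"x": -0.13, "y": 4.55, "z": 0, "wx": 0, "wy": 0, "wz": 0, "gripper": 4.0}, {"x": -0.13, "y": 4.55, "z": 0, "wx": 0, "wy": 0, "wz": 0, "gripper": 4.0}, {"x": -0.13, "y": 4.55, "z": 0, "wx": 0, "wy": 0, "wz": 0, "gripper": 4.0}, {"x": -0.13, "y": 4.55, "z": 0, "wx": 0, "wy": 0, "wz": 0, "gripper": 4.0}]}}

```text
time_s: 47.5
position: [0.4813, -0.0443, 0.386]
tool_rot: [[1.0, 0.016, -0.001], [0.016, -1.0, 0.001], [-0.001, -0.001, -1.0]]
ft_force: [1.0, -0.0, -1.4]
grip_width: 0.0496
```

Request:
{"op": "step_arm", "data": {"increments": [{"x": -0.13, "y": 4.55, "z": 0, "wx": 0, "wy": 0, "wz": 0, "gripper": 4.0}, {"x": -0.13, "y": 4.55, "z": 0, "wx": 0, "wy": 0, "wz": 0, "gripper": 4.0}, {"x": -0.13, "y": 4.55, "z": 0, "wx": 0, "wy": 0, "wz": 0, "gripper": 4.0}, {"x": 0, "y": 0, "z": 0, "wx": 0, "wy": 0, "wz": 0, "gripper": 4.0}, {"x": 0, "y": 0, "z": 0, "wx": 0, "wy": 0, "wz": 0, "gripper": 4.0}, {"x": 0, "y": 0, "z": 0, "wx": 0, "wy": 0, "wz": 0, "gripper": 4.0}]}}

```text
time_s: 48.1
position: [0.4801, -0.1784, 0.3865]
tool_rot: [[1.0, 0.017, -0.001], [0.017, -1.0, 0.001], [-0.001, -0.001, -1.0]]
ft_force: [0.9, 0.7, -1.8]
grip_width: 0.0496
```

Run:
```python
from h import *
p=fromcase(.011,.016); togo(*p,.2265,.9)
```

```text
pos [ 0.4801 -0.1784  0.3865] yaw 0.96 F [ 0.9  0.7 -1.8] g 0.0496 t 48.1
tool cm [-0.02  0.11 16.  ] wz 0.001
```

Request:
{"op": "step_arm", "data": {"increments": [{"x": 0, "y": 0, "z": 3, "wx": 0, "wy": 0, "wz": 0, "gripper": 4.0}, {"x": 0, "y": 0, "z": 3, "wx": 0, "wy": 0, "wz": 0, "gripper": 4.0}, {"x": 0, "y": 0, "z": 3, "wx": 0, "wy": 0, "wz": 0, "gripper": 4.0}, {"x": 0, "y": 0, "z": 2.8, "wx": 0, "wy": 0, "wz": 0, "gripper": 4.0}, {"x": 0, "y": 0, "z": 2.2, "wx": 0, "wy": 0, "wz": 0, "gripper": 4.0}, {"x": 0, "y": 0, "z": 1.2, "wx": 0, "wy": 0, "wz": 0, "gripper": 4.0}, {"x": 0, "y": 0, "z": 0.5, "wx": 0, "wy": 0, "wz": 0, "gripper": 4.0}, {"x": 0, "y": 0, "z": 0.2, "wx": 0, "wy": 0, "wz": 0, "gripper": 4.0}, {"x": 0, "y": 0, "z": 0.1, "wx": 0, "wy": 0, "wz": 0, "gripper": 4.0}, {"x": 0, "y": 0, "z": 0.1, "wx": 0, "wy": 0, "wz": 0, "gripper": 4.0}, {"x": 0, "y": 0, "z": 0, "wx": 0, "wy": 0, "wz": 0, "gripper": 4.0}]}}

```text
time_s: 49.2
position: [0.4803, -0.179, 0.2276]
tool_rot: [[1.0, 0.016, 0.001], [0.016, -1.0, -0.001], [0.001, 0.001, -1.0]]
ft_force: [-2.8, 1.3, 6.2]
grip_width: 0.0498
```

Request:
{"op": "step_arm", "data": {"increments": [{"x": 0, "y": 0, "z": 0, "wx": 0, "wy": 0, "wz": 0, "gripper": 6.0}, {"x": 0, "y": 0, "z": 0, "wx": 0, "wy": 0, "wz": 0, "gripper": 7.0}, {"x": 0, "y": 0, "z": 0, "wx": 0, "wy": 0, "wz": 0, "gripper": 7.0}, {"x": 0, "y": 0, "z": 0, "wx": 0, "wy": 0, "wz": 0, "gripper": 7.0}, {"x": 0, "y": 0, "z": 0, "wx": 0, "wy": 0, "wz": 0, "gripper": 7.0}, {"x": 0, "y": 0, "z": -0.5, "wx": 0, "wy": 0, "wz": 0, "gripper": 7.0}, {"x": 0, "y": 0, "z": -1, "wx": 0, "wy": 0, "wz": 0, "gripper": 7.0}, {"x": 0, "y": 0, "z": -2, "wx": 0, "wy": 0, "wz": 0, "gripper": 7.0}, {"x": 0, "y": 0, "z": -4, "wx": 0, "wy": 0, "wz": 0, "gripper": 8.5}, {"x": 0, "y": 0, "z": -4, "wx": 0, "wy": 0, "wz": 0, "gripper": 8.5}, {"x": 0, "y": 0, "z": -4, "wx": 0, "wy": 0, "wz": 0, "gripper": 8.5}, {"x": 0, "y": 0, "z": -4, "wx": 0, "wy": 0, "wz": 0, "gripper": 8.5}, {"x": 0, "y": 0, "z": -4, "wx": 0, "wy": 0, "wz": 0, "gripper": 8.5}, {"x": 0, "y": 0, "z": -4, "wx": 0, "wy": 0, "wz": 0, "gripper": 8.5}, {"x": 0, "y": 0, "z": 0, "wx": 0, "wy": 0, "wz": 0, "gripper": 8.5}]}}

```text
time_s: 50.7
position: [0.4794, -0.1785, 0.5074]
tool_rot: [[1.0, 0.016, 0.009], [0.016, -1.0, -0.006], [0.009, 0.006, -1.0]]
ft_force: [-0.4, 0.2, 0.3]
grip_width: 0.0846
```

Run:
```python
from h import *
w=snap('wrist'); t=snap('top'); s=snap('side')
np.save('w12.npy',w,allow_pickle=True); np.save('t12.npy',t,allow_pickle=True); np.save('s12.npy',s,allow_pickle=True)
a=w['color'][60:330,180:600]; a=cv2.resize(a,None,fx=1.0,fy=1.0)
b=cv2.resize(t['color'][130:290,385:525],None,fx=2,fy=2,interpolation=cv2.INTER_CUBIC)
c=cv2.resize(s['color'][130:330,180:560],None,fx=1.3,fy=1.3,interpolation=cv2.INTER_CUBIC)
out=np.zeros((320+260,800,3),np.uint8); out[:270,:420]=a; out[:320,440:720]=b; out[320:,:494]=c
cv2.imwrite('pics/all.png',out)
togo(.48,-.18)
```

```text
pos [ 0.4799 -0.179   0.501 ] yaw 0.92 F [-0.5 -0.3 -0.6] g 0.0851 t 50.85
tool cm [ 0.01  0.1  -0.  ] wz None
```

View pics/all.png

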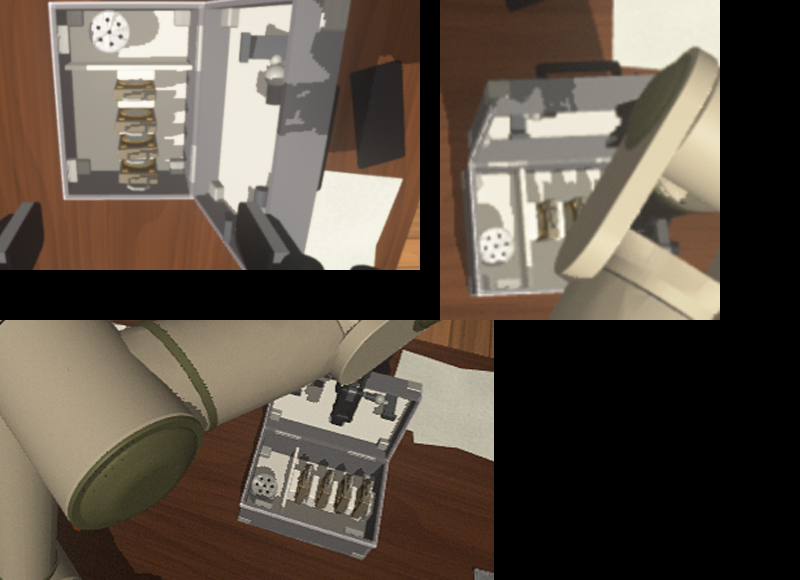

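The last frame is in. The four frames stand in a row at wrist pixels around x≈317. The canister has been knocked towards the front of the bay, now at wrist pixel (289,92). I'll measure it.

Run:
```python
from h import *
w=np.load('w12.npy',allow_pickle=True).item();t=np.load('t12.npy',allow_pickle=True).item()
print('can case xy wrist',tocase(onz(w,(289,92),.054)),'top',tocase(onz(t,(385+(495-440)/2,130+245/2),.054)))
print('expected placed',tocase([.4689,-.1158]))
hsv=cv2.cvtColor(w['color'],cv2.COLOR_BGR2HSV)
# lid top edge corner points in wrist view: px (525?)
# lid geometry prediction: hinge x=.083,z=.085 case, lid plane at angle 1.8
th=1.8
def lidpt(r,off,y,th):
    # r from hinge along lid, off = distance along outward normal from the mouth plane
    x=.083-r*np.cos(th)+off*np.sin(th); z=.085+r*np.sin(th)+off*np.cos(th)
    return np.r_[fromcase(x,y),z]
for th in(1.8,1.85,1.75):
  P=[lidpt(.166,0,.1175,th),lidpt(.166,0,-.1175,th),lidpt(.166,.04,.1175,th),lidpt(.166,.04,-.1175,th),lidpt(.125,.072,0,th)]
  print(th,np.array(P).round(3).tolist(),proj(w,P).round().tolist(),proj(t,P).round().tolist())
```

```text
can case xy wrist [-0.02037688  0.08590478] top [-0.02043138  0.0867255 ]
expected placed [0.00115189 0.07969174]
1.8 [[0.588, -0.076, 0.247], [0.592, -0.311, 0.247], [0.627, -0.076, 0.238], [0.63, -0.31, 0.238], [0.65, -0.193, 0.19]] [[488.0, 50.0], [445.0, 348.0], [538.0, 53.0], [484.0, 340.0], [505.0, 197.0]] [[410.0, 183.0], [513.0, 180.0], [408.0, 167.0], [510.0, 164.0], [453.0, 162.0]]
1.85 [[0.596, -0.076, 0.245], [0.6, -0.311, 0.245], [0.634, -0.075, 0.234], [0.638, -0.31, 0.234], [0.656, -0.193, 0.185]] [[499.0, 51.0], [453.0, 346.0], [545.0, 54.0], [490.0, 336.0], [507.0, 195.0]] [[409.0, 180.0], [513.0, 176.0], [407.0, 165.0], [509.0, 161.0], [452.0, 160.0]]
1.75 [[0.58, -0.076, 0.248], [0.583, -0.311, 0.248], [0.619, -0.076, 0.241], [0.623, -0.311, 0.241], [0.645, -0.193, 0.195]] [[477.0, 50.0], [436.0, 350.0], [530.0, 52.0], [477.0, 343.0], [502.0, 199.0]] [[410.0, 187.0], [514.0, 183.0], [408.0, 170.0], [511.0, 167.0], [454.0, 164.0]]
```

The canister was knocked but is still upright in the bay at case (−20, 86) mm, which is within limits. All four frames stand in their slots. Now I'll shut the lid by pushing the handle bar from behind with closed fingers, with the jaws turned along y.

Request:
{"op": "step_arm", "data": {"increments": [{"x": 0, "y": 0, "z": 0, "wx": 0, "wy": 0, "wz": -0.1428, "gripper": 0}, {"x": 0, "y": 0, "z": 0, "wx": 0, "wy": 0, "wz": -0.1428, "gripper": 0}, {"x": 0, "y": 0, "z": 0, "wx": 0, "wy": 0, "wz": -0.1428, "gripper": 0}, {"x": 0, "y": 0, "z": 0, "wx": 0, "wy": 0, "wz": -0.1428, "gripper": 0}, {"x": 0, "y": 0, "z": 0, "wx": 0, "wy": 0, "wz": -0.1428, "gripper": 0}, {"x": 0, "y": 0, "z": 0, "wx": 0, "wy": 0, "wz": -0.1428, "gripper": 0}, {"x": 0, "y": 0, "z": 0, "wx": 0, "wy": 0, "wz": -0.1428, "gripper": 0}, {"x": 0, "y": 0, "z": 0, "wx": 0, "wy": 0, "wz": -0.1428, "gripper": 0}, {"x": 0, "y": 0, "z": 0, "wx": 0, "wy": 0, "wz": -0.1428, "gripper": 0}, {"x": 0, "y": 0, "z": 0, "wx": 0, "wy": 0, "wz": -0.1428, "gripper": 0}, {"x": 0, "y": 0, "z": 0, "wx": 0, "wy": 0, "wz": -0.1428, "gripper": 0}, {"x": -0.2, "y": 3.1, "z": 0.4, "wx": 0, "wy": 0, "wz": 0, "gripper": 0}, {"x": -0.2, "y": 3.1, "z": 0.4, "wx": 0, "wy": 0, "wz": 0, "gripper": 0}, {"x": -0.2, "y": 3.1, "z": 0.4, "wx": 0, "wy": 0, "wz": 0, "gripper": 0}, {"x": -0.2, "y": 3.1, "z": 0.4, "wx": 0, "wy": 0, "wz": 0, "gripper": 0}, {"x": -0.2, "y": 3.1, "z": 0.4, "wx": 0, "wy": 0, "wz": 0, "gripper": 0}, {"x": -0.2, "y": 3.1, "z": 0.4, "wx": 0, "wy": 0, "wz": 0, "gripper": 0}, {"x": -0.2, "y": 3.1, "z": 0.4, "wx": 0, "wy": 0, "wz": 0, "gripper": 0}, {"x": 0, "y": 0, "z": 0, "wx": 0, "wy": 0, "wz": 0, "gripper": 0}, {"x": 0, "y": 0, "z": 0, "wx": 0, "wy": 0, "wz": 0, "gripper": 0}]}}

```text
time_s: 52.85
position: [0.698, -0.1898, 0.471]
tool_rot: [[-0.016, 1.0, -0.003], [1.0, 0.016, 0.001], [0.001, -0.003, -1.0]]
ft_force: [-0.3, -0.1, -0.7]
grip_width: 0.0003
```

Run:
```python
from h import *
togo(.70,-.192,.351,90.9); print(env.observe()['q'].round(1))
```

```text
pos [ 0.698  -0.1898  0.471 ] yaw 90.94 F [-0.3 -0.1 -0.7] g 0.0003 t 52.85
tool cm [-0.24  0.24 12.  ] wz 0.0007
[ -24.6   40.5   30.5   -0.   109.2 -115.5]
```

Request:
{"op": "step_arm", "data": {"increments": [{"x": 0, "y": 0.2, "z": 3, "wx": 0, "wy": 0, "wz": 0, "gripper": 0}, {"x": 0, "y": 0, "z": 3, "wx": 0, "wy": 0, "wz": 0, "gripper": 0}, {"x": 0, "y": 0, "z": 3, "wx": 0, "wy": 0, "wz": 0, "gripper": 0}, {"x": 0, "y": 0, "z": 2.8, "wx": 0, "wy": 0, "wz": 0, "gripper": 0}, {"x": 0, "y": 0, "z": 0, "wx": 0, "wy": 0, "wz": 0, "gripper": 0}, {"x": 0, "y": 0, "z": 0, "wx": 0, "wy": 0, "wz": 0, "gripper": 0}]}}

```text
time_s: 53.45
position: [0.6989, -0.1897, 0.3567]
tool_rot: [[-0.016, 1.0, 0.001], [1.0, 0.016, -0.0], [-0.0, 0.001, -1.0]]
ft_force: [0.9, 0.1, 0.6]
grip_width: 0.0003
```

Request:
{"op": "step_arm", "data": {"increments": [{"x": 0, "y": -1, "z": 0, "wx": 0, "wy": 0, "wz": 0, "gripper": 0}, {"x": 0, "y": -1, "z": 0, "wx": 0, "wy": 0, "wz": 0, "gripper": 0}, {"x": 0, "y": -1, "z": 0, "wx": 0, "wy": 0, "wz": 0, "gripper": 0}, {"x": 0, "y": -1, "z": 0, "wx": 0, "wy": 0, "wz": 0, "gripper": 0}]}}

```text
time_s: 53.85
position: [0.6594, -0.1902, 0.3591]
tool_rot: [[-0.016, 1.0, 0.009], [1.0, 0.016, -0.003], [-0.003, 0.009, -1.0]]
ft_force: [20.9, 3.2, 19.2]
grip_width: -0.0
```

Request:
{"op": "step_arm", "data": {"increments": [{"x": 0, "y": 1, "z": 0, "wx": 0, "wy": 0, "wz": 0, "gripper": 0}, {"x": 0, "y": 1, "z": 0, "wx": 0, "wy": 0, "wz": 0, "gripper": 0}, {"x": 0, "y": 1, "z": 0, "wx": 0, "wy": 0, "wz": 0, "gripper": 0}, {"x": 0, "y": 0, "z": 0.4, "wx": 0, "wy": 0, "wz": 0, "gripper": 0}, {"x": 0, "y": 0, "z": 0.6, "wx": 0, "wy": 0, "wz": 0, "gripper": 0}, {"x": 0, "y": 0, "z": 0, "wx": 0, "wy": 0, "wz": 0, "gripper": 0}, {"x": 0, "y": 0, "z": 0, "wx": 0, "wy": 0, "wz": 0, "gripper": 0}]}}

```text
time_s: 54.55
position: [0.6891, -0.1899, 0.3455]
tool_rot: [[-0.016, 1.0, -0.0], [1.0, 0.016, 0.0], [0.0, -0.0, -1.0]]
ft_force: [0.1, 0.1, 0.1]
grip_width: -0.0002
```

Run:
```python
from h import *
togo(.667,-.192,.346,90.9)
t=snap('top'); c=t['color']; np.save('t13.npy',t,allow_pickle=True)
# black handle mask
m=(c.max(2)<45).astype(np.uint8); m[:140]=0;m[200:]=0;m[:,:420]=0;m[:,490:]=0
n,l,s,ce=cv2.connectedComponentsWithStats(m); print([(s[i].tolist(),ce[i].round(1).tolist()) for i in range(1,n) if s[i,4]>20])
t0=np.load('top.npy',allow_pickle=True).item()['color']
m=(t0.max(2)<45).astype(np.uint8); m[:140]=0;m[200:]=0;m[:,:420]=0;m[:,490:]=0
n,l,s,ce=cv2.connectedComponentsWithStats(m); print('start',[(s[i].tolist(),ce[i].round(1).tolist()) for i in range(1,n) if s[i,4]>20])
```

```text
pos [ 0.6891 -0.1899  0.3455] yaw 90.91 F [0.1 0.1 0.1] g -0.0002 t 54.55
tool cm [-0.18 -2.21 -0.05] wz 0.0002
[]
start [([434, 162, 15, 6, 46], [439.4, 164.1])]
```

Request:
{"op": "step_arm", "data": {"increments": [{"x": 0, "y": -1, "z": 0, "wx": 0, "wy": 0, "wz": 0, "gripper": 0}, {"x": 0, "y": -0.6, "z": 0, "wx": 0, "wy": 0, "wz": 0, "gripper": 0}, {"x": 0, "y": 0, "z": 0, "wx": 0, "wy": 0, "wz": 0, "gripper": 0}]}}

```text
time_s: 54.9
position: [0.6729, -0.1901, 0.3458]
tool_rot: [[-0.016, 1.0, 0.0], [1.0, 0.016, -0.0], [-0.0, 0.0, -1.0]]
ft_force: [-0.8, 0.1, 0.7]
grip_width: -0.0
```

Request:
{"op": "step_arm", "data": {"increments": [{"x": 0, "y": -0.4, "z": 0, "wx": 0, "wy": 0, "wz": 0, "gripper": 0}, {"x": 0, "y": -0.4, "z": -0.1, "wx": 0, "wy": 0, "wz": 0, "gripper": 0}, {"x": 0, "y": 0, "z": 0, "wx": 0, "wy": 0, "wz": 0, "gripper": 0}]}}

```text
time_s: 55.2
position: [0.6652, -0.1902, 0.3465]
tool_rot: [[-0.016, 1.0, 0.0], [1.0, 0.016, -0.0], [-0.0, 0.0, -1.0]]
ft_force: [-0.5, -0.3, -0.1]
grip_width: -0.0002
```

Request:
{"op": "step_arm", "data": {"increments": [{"x": 0, "y": -0.4, "z": -0.2, "wx": 0, "wy": 0, "wz": 0, "gripper": 0}, {"x": 0, "y": -0.4, "z": -0.2, "wx": 0, "wy": 0, "wz": 0, "gripper": 0}, {"x": 0, "y": 0, "z": 0, "wx": 0, "wy": 0, "wz": 0, "gripper": 0}]}}

```text
time_s: 55.5
position: [0.6572, -0.1903, 0.351]
tool_rot: [[-0.016, 1.0, 0.001], [1.0, 0.016, -0.0], [-0.001, 0.001, -1.0]]
ft_force: [1.9, 1.2, 1.6]
grip_width: -0.0
```

Request:
{"op": "step_arm", "data": {"increments": [{"x": 0, "y": -0.5, "z": -0.2, "wx": 0, "wy": 0, "wz": 0, "gripper": 0}, {"x": 0, "y": -0.5, "z": -0.2, "wx": 0, "wy": 0, "wz": 0, "gripper": 0}, {"x": 0, "y": -0.5, "z": -0.2, "wx": 0, "wy": 0, "wz": 0, "gripper": 0}]}}

```text
time_s: 55.8
position: [0.643, -0.1904, 0.3587]
tool_rot: [[-0.017, 1.0, 0.008], [1.0, 0.017, -0.002], [-0.002, 0.008, -1.0]]
ft_force: [8.1, 0.2, 7.8]
grip_width: 0.0002
```

Request:
{"op": "step_arm", "data": {"increments": [{"x": 0, "y": -0.5, "z": -0.2, "wx": 0, "wy": 0, "wz": 0, "gripper": 0}, {"x": 0, "y": -0.5, "z": -0.2, "wx": 0, "wy": 0, "wz": 0, "gripper": 0}, {"x": 0, "y": -0.5, "z": -0.1, "wx": 0, "wy": 0, "wz": 0, "gripper": 0}]}}

```text
time_s: 56.1
position: [0.6276, -0.1907, 0.3629]
tool_rot: [[-0.016, 1.0, 0.005], [1.0, 0.016, -0.002], [-0.002, 0.005, -1.0]]
ft_force: [6.0, -0.9, 5.1]
grip_width: 0.0002
```

Request:
{"op": "step_arm", "data": {"increments": [{"x": 0, "y": -0.6, "z": -0.1, "wx": 0, "wy": 0, "wz": 0, "gripper": 0}, {"x": 0, "y": -0.6, "z": -0.1, "wx": 0, "wy": 0, "wz": 0, "gripper": 0}, {"x": 0, "y": -0.6, "z": -0.1, "wx": 0, "wy": 0, "wz": 0, "gripper": 0}, {"x": 0, "y": -0.6, "z": -0.1, "wx": 0, "wy": 0, "wz": 0, "gripper": 0}, {"x": 0, "y": -0.6, "z": -0.1, "wx": 0, "wy": 0, "wz": 0, "gripper": 0}, {"x": 0, "y": -0.6, "z": -0.1, "wx": 0, "wy": 0, "wz": 0, "gripper": 0}, {"x": 0, "y": -0.6, "z": 0, "wx": 0, "wy": 0, "wz": 0, "gripper": 0}, {"x": 0, "y": -0.6, "z": 0, "wx": 0, "wy": 0, "wz": 0, "gripper": 0}]}}

```text
time_s: 56.9
position: [0.5789, -0.1916, 0.367]
tool_rot: [[-0.016, 1.0, -0.001], [1.0, 0.016, 0.0], [0.0, -0.001, -1.0]]
ft_force: [0.9, -0.2, 1.9]
grip_width: 0.0002
```

Request:
{"op": "step_arm", "data": {"increments": [{"x": 0, "y": -0.6, "z": 0, "wx": 0, "wy": 0, "wz": 0, "gripper": 0}, {"x": 0, "y": -0.6, "z": 0, "wx": 0, "wy": 0, "wz": 0, "gripper": 0}, {"x": 0, "y": -0.6, "z": 0, "wx": 0, "wy": 0, "wz": 0, "gripper": 0}, {"x": 0, "y": -0.6, "z": 0, "wx": 0, "wy": 0, "wz": 0, "gripper": 0}, {"x": 0, "y": -0.6, "z": 0, "wx": 0, "wy": 0, "wz": 0, "gripper": 0}, {"x": 0, "y": -0.6, "z": 0, "wx": 0, "wy": 0, "wz": 0, "gripper": 0}]}}

```text
time_s: 57.5
position: [0.5429, -0.1921, 0.3669]
tool_rot: [[-0.016, 1.0, -0.001], [1.0, 0.016, 0.0], [0.0, -0.001, -1.0]]
ft_force: [0.7, 0.1, -0.7]
grip_width: -0.0
```

Request:
{"op": "step_arm", "data": {"increments": [{"x": 0, "y": -0.6, "z": 0, "wx": 0, "wy": 0, "wz": 0, "gripper": 0}, {"x": 0, "y": -0.6, "z": 0, "wx": 0, "wy": 0, "wz": 0, "gripper": 0}, {"x": 0, "y": -0.6, "z": 0, "wx": 0, "wy": 0, "wz": 0, "gripper": 0}, {"x": 0, "y": -0.6, "z": 0, "wx": 0, "wy": 0, "wz": 0, "gripper": 0}, {"x": 0, "y": -0.6, "z": 0, "wx": 0, "wy": 0, "wz": 0, "gripper": 0}, {"x": 0, "y": -0.6, "z": 0, "wx": 0, "wy": 0, "wz": 0, "gripper": 0}]}}

```text
time_s: 58.1
position: [0.5069, -0.1927, 0.3673]
tool_rot: [[-0.016, 1.0, -0.0], [1.0, 0.016, -0.0], [-0.0, -0.0, -1.0]]
ft_force: [0.6, 0.3, -0.5]
grip_width: 0.0001
```

Run:
```python
from h import *
togo(.486,-.192)
t=snap('top'); s=snap('side'); 
b=cv2.resize(t['color'][130:290,385:525],None,fx=2.4,fy=2.4,interpolation=cv2.INTER_CUBIC)
c=cv2.resize(s['color'][150:330,300:560],None,fx=1.6,fy=1.6,interpolation=cv2.INTER_CUBIC)
out=np.zeros((400,336+416,3),np.uint8); out[:384,:336]=b; out[:288,336:]=c; cv2.imwrite('pics/lid1.png',out)
# black pixel stats for handle in side view & lid gray rows in top
```

```text
pos [ 0.5069 -0.1927  0.3673] yaw 90.93 F [ 0.6  0.3 -0.5] g 0.0001 t 58.1
tool cm [ 0.1  -2.09  0.  ] wz None
```

Request:
{"op": "step_arm", "data": {"increments": [{"x": 0, "y": -0.6, "z": 0, "wx": 0, "wy": 0, "wz": 0, "gripper": 0}, {"x": 0, "y": -0.6, "z": 0, "wx": 0, "wy": 0, "wz": 0, "gripper": 0}, {"x": 0, "y": -0.6, "z": 0, "wx": 0, "wy": 0, "wz": 0, "gripper": 0}, {"x": 0, "y": -0.6, "z": 0, "wx": 0, "wy": 0, "wz": 0, "gripper": 0}, {"x": 0, "y": 0, "z": -2, "wx": 0, "wy": 0, "wz": 0, "gripper": 0}, {"x": 0, "y": 0, "z": -3, "wx": 0, "wy": 0, "wz": 0, "gripper": 0}, {"x": 0, "y": 0, "z": -3, "wx": 0, "wy": 0, "wz": 0, "gripper": 0}, {"x": 0, "y": -2, "z": -3, "wx": 0, "wy": 0, "wz": 0, "gripper": 0}, {"x": 0, "y": -2, "z": -3, "wx": 0, "wy": 0, "wz": 0, "gripper": 0}, {"x": 0, "y": -2, "z": 0, "wx": 0, "wy": 0, "wz": 0, "gripper": 0}, {"x": 0, "y": -2, "z": 0, "wx": 0, "wy": 0, "wz": 0, "gripper": 0}, {"x": 0, "y": 0, "z": 0, "wx": 0, "wy": 0, "wz": 0, "gripper": 0}, {"x": 0, "y": 0, "z": 0, "wx": 0, "wy": 0, "wz": 0, "gripper": 0}, {"x": 0, "y": 0, "z": 0, "wx": 0, "wy": 0, "wz": 0, "gripper": 0}, {"x": 0, "y": 0, "z": 0, "wx": 0, "wy": 0, "wz": 0, "gripper": 0}]}}

```text
time_s: 59.7
position: [0.4041, -0.1945, 0.5069]
tool_rot: [[-0.017, 1.0, -0.0], [1.0, 0.017, 0.0], [0.0, -0.0, -1.0]]
ft_force: [-0.6, 0.0, -0.1]
grip_width: 0.0005
```

Request:
{"op": "step_arm", "data": {"increments": [{"x": 0, "y": 0, "z": 0, "wx": 0, "wy": 0, "wz": 0, "gripper": 0}, {"x": 0, "y": 0, "z": 0, "wx": 0, "wy": 0, "wz": 0, "gripper": 0}, {"x": 0, "y": 0, "z": 0, "wx": 0, "wy": 0, "wz": 0, "gripper": 0}, {"x": 0, "y": 0, "z": 0, "wx": 0, "wy": 0, "wz": 0, "gripper": 0}, {"x": 0, "y": 0, "z": 0, "wx": 0, "wy": 0, "wz": 0, "gripper": 0}, {"x": 0, "y": 0, "z": 0, "wx": 0, "wy": 0, "wz": 0, "gripper": 0}, {"x": 0, "y": 0, "z": 0, "wx": 0, "wy": 0, "wz": 0, "gripper": 0}, {"x": 0, "y": 0, "z": 0, "wx": 0, "wy": 0, "wz": 0, "gripper": 0}, {"x": 0, "y": 0, "z": 0, "wx": 0, "wy": 0, "wz": 0, "gripper": 0}, {"x": 0, "y": 0, "z": 0, "wx": 0, "wy": 0, "wz": 0, "gripper": 0}, {"x": 0, "y": 0, "z": 0, "wx": 0, "wy": 0, "wz": 0, "gripper": 0}, {"x": 0, "y": 0, "z": 0, "wx": 0, "wy": 0, "wz": 0, "gripper": 0}, {"x": 0, "y": 0, "z": 0, "wx": 0, "wy": 0, "wz": 0, "gripper": 0}, {"x": 0, "y": 0, "z": 0, "wx": 0, "wy": 0, "wz": 0, "gripper": 0}, {"x": 0, "y": 0, "z": 0, "wx": 0, "wy": 0, "wz": 0, "gripper": 0}, {"x": 0, "y": 0, "z": 0, "wx": 0, "wy": 0, "wz": 0, "gripper": 0}, {"x": 0, "y": 0, "z": 0, "wx": 0, "wy": 0, "wz": 0, "gripper": 0}, {"x": 0, "y": 0, "z": 0, "wx": 0, "wy": 0, "wz": 0, "gripper": 0}]}}

```text
time_s: 61.5
position: [0.4035, -0.1944, 0.5072]
tool_rot: [[-0.016, 1.0, -0.0], [1.0, 0.016, -0.0], [-0.0, -0.0, -1.0]]
ft_force: [0.5, 0.4, 0.7]
grip_width: 0.0
```

Run:
```python
from h import *
w=snap('wrist'); c=w['color']; togo(.4,-.19); print(ray(w,(320,200))[0])
hsv=cv2.cvtColor(c,cv2.COLOR_BGR2HSV)
q=lambda x,y,z: proj(w,[*fromcase(x,y),z])[0].round().astype(int)
for n,p in dict(hand0=(-.042,0,.163),handL=(-.042,.05,.163),handR=(-.042,-.05,.163),lid1=(0,.03,.125),lid2=(.05,-.05,.125),lid3=(-.075,0,.125),tip0=(-.02,-.08,.154),tip1=(-.02,.08,.154),FL=(-.083,.1175,.125),FR=(-.083,-.1175,.125),RL=(.083,.1175,.125),RR=(.083,-.1175,.125)).items():
  u,v=q(*p); print(n,u,v,c[v,u] if 0<=u<640 and 0<=v<400 else None)
x0,y0=q(-.083,.0,.125); 
cv2.imwrite('pics/lid2.png',c)
```

```text
pos [ 0.4035 -0.1944  0.5072] yaw 90.93 F [-0.2 -0.3 -0.3] g 0.0005 t 61.55
tool cm [ 0.44 -0.34  0.  ] wz None
[ 0.32252583 -0.19624872  0.47527863]
hand0 318 198 [69 69 70]
handL 370 198 [102 101 103]
handR 266 198 [78 79 82]
lid1 345 223 [164 163 169]
lid2 275 262 [162 163 169]
lid3 318 156 [163 163 169]
tip0 239 215 [235 243 245]
tip1 397 215 [228 236 239]
FL 431 149 [ 67  94 140]
FR 205 149 [130 144 166]
RL 416 287 [ 86 106 139]
RR 220 287 [137 151 167]
```

Run:
```python
import cv2
c=cv2.imread('pics/lid2.png'); cv2.imwrite('pics/lid2c.png',cv2.resize(c[130:320,180:450],None,fx=2.9,fy=2.9,interpolation=cv2.INTER_CUBIC))
```

```text
(no output)
```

View pics/lid2c.png

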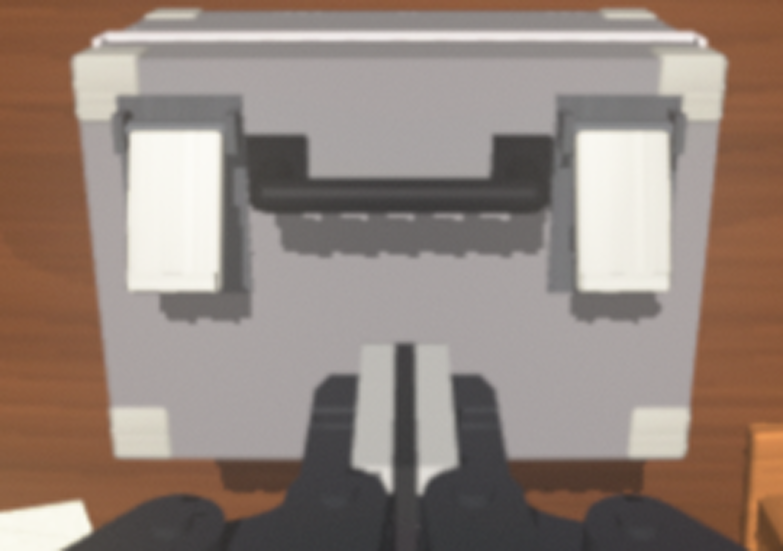

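The lid is shut: its corners are at (206,151), (430,151), (219,288) in the full image against predictions (205,149), (431,149), (220,287). The levers are raised, centred at columns 240 and 395, with free ends near row 225. Next I'll find the press points.

Run:
```python
from h import *
w=env.get_image('wrist')
f=lambda u,v:(180+u/2.9,130+v/2.9)
for n,u in(('l0',174),('l1',623)):
  a=tocase(onz(w,f(u,275),.157)); b=tocase(onz(w,f(u,130),.137)); print(n,'end',a.round(4),'pivot end',b.round(4))
p=tocase(onz(w,f(400,193),.163)); print('bar',p.round(4))
for y in(-.08,.08): print(y, fromcase(-.026,y).round(4))
p0=fromcase(-.026,-.08); togo(*p0,.173+.157+.02,90.9)
```

```text
l0 end [-0.0109 -0.0791] pivot end [-0.058  -0.0801]
l1 end [-0.0108  0.0779] pivot end [-0.0579  0.0788]
bar [-0.0431  0.    ]
-0.08 [ 0.4443 -0.2759]
0.08 [ 0.4417 -0.1159]
pos [ 0.4035 -0.1944  0.5072] yaw 90.93 F [ 0.   0.4 -0.1] g -0.0001 t 61.6
tool cm [-8.22  3.95 15.72] wz 0.0004
```

Request:
{"op": "step_arm", "data": {"increments": [{"x": -2.75, "y": 1.6, "z": 0, "wx": 0, "wy": 0, "wz": 0, "gripper": 0}, {"x": -2.75, "y": 1.6, "z": 0, "wx": 0, "wy": 0, "wz": 0, "gripper": 0}, {"x": -2.7, "y": 1.55, "z": 0, "wx": 0, "wy": 0, "wz": 0, "gripper": 0}, {"x": 0, "y": 0, "z": 4, "wx": 0, "wy": 0, "wz": 0, "gripper": 0}, {"x": 0, "y": 0, "z": 4, "wx": 0, "wy": 0, "wz": 0, "gripper": 0}, {"x": 0, "y": 0, "z": 4, "wx": 0, "wy": 0, "wz": 0, "gripper": 0}, {"x": 0, "y": 0, "z": 3, "wx": 0, "wy": 0, "wz": 0, "gripper": 0}, {"x": 0, "y": 0, "z": 1, "wx": 0, "wy": 0, "wz": 0, "gripper": 0}, {"x": 0, "y": 0, "z": 0, "wx": 0, "wy": 0, "wz": 0, "gripper": 0}, {"x": 0, "y": 0, "z": 0, "wx": 0, "wy": 0, "wz": 0, "gripper": 0}]}}

```text
time_s: 62.6
position: [0.4526, -0.2759, 0.3487]
tool_rot: [[-0.016, 1.0, 0.002], [1.0, 0.016, -0.002], [-0.002, 0.002, -1.0]]
ft_force: [-0.4, 0.2, 0.4]
grip_width: 0.0001
```

Request:
{"op": "step_arm", "data": {"increments": [{"x": 0, "y": 0, "z": 0.5, "wx": 0, "wy": 0, "wz": 0, "gripper": 0}, {"x": 0, "y": 0, "z": 0.5, "wx": 0, "wy": 0, "wz": 0, "gripper": 0}, {"x": 0, "y": 0, "z": 0.5, "wx": 0, "wy": 0, "wz": 0, "gripper": 0}, {"x": 0, "y": 0, "z": 0.4, "wx": 0, "wy": 0, "wz": 0, "gripper": 0}, {"x": 0, "y": 0, "z": 0.4, "wx": 0, "wy": 0, "wz": 0, "gripper": 0}, {"x": 0, "y": 0, "z": 0, "wx": 0, "wy": 0, "wz": 0, "gripper": 0}]}}

```text
time_s: 63.2
position: [0.4527, -0.2756, 0.3248]
tool_rot: [[-0.016, 1.0, 0.003], [1.0, 0.016, -0.001], [-0.001, 0.003, -1.0]]
ft_force: [2.5, 0.8, 3.3]
grip_width: 0.0
```

Request:
{"op": "step_arm", "data": {"increments": [{"x": 0, "y": 0, "z": 0.3, "wx": 0, "wy": 0, "wz": 0, "gripper": 0}, {"x": 0, "y": 0, "z": 0.3, "wx": 0, "wy": 0, "wz": 0, "gripper": 0}, {"x": 0, "y": 0, "z": 0, "wx": 0, "wy": 0, "wz": 0, "gripper": 0}]}}

```text
time_s: 63.5
position: [0.4525, -0.2756, 0.3184]
tool_rot: [[-0.016, 1.0, 0.001], [1.0, 0.016, -0.001], [-0.001, 0.001, -1.0]]
ft_force: [0.2, -0.4, 0.2]
grip_width: 0.0001
```

Request:
{"op": "step_arm", "data": {"increments": [{"x": 0, "y": 0, "z": 0.3, "wx": 0, "wy": 0, "wz": 0, "gripper": 0}, {"x": 0, "y": 0, "z": 0.2, "wx": 0, "wy": 0, "wz": 0, "gripper": 0}, {"x": 0, "y": 0, "z": 0, "wx": 0, "wy": 0, "wz": 0, "gripper": 0}]}}

```text
time_s: 63.8
position: [0.4521, -0.2756, 0.3126]
tool_rot: [[-0.016, 1.0, -0.001], [1.0, 0.016, 0.001], [0.001, -0.001, -1.0]]
ft_force: [-0.2, -0.1, -0.5]
grip_width: 0.0
```

Request:
{"op": "step_arm", "data": {"increments": [{"x": 0, "y": 0, "z": 0.2, "wx": 0, "wy": 0, "wz": 0, "gripper": 0}, {"x": 0, "y": 0, "z": 0.1, "wx": 0, "wy": 0, "wz": 0, "gripper": 0}, {"x": 0, "y": 0, "z": 0, "wx": 0, "wy": 0, "wz": 0, "gripper": 0}]}}

```text
time_s: 64.1
position: [0.4522, -0.2756, 0.3099]
tool_rot: [[-0.016, 1.0, -0.001], [1.0, 0.016, 0.0], [0.0, -0.001, -1.0]]
ft_force: [0.7, 0.9, -0.1]
grip_width: -0.0
```

Request:
{"op": "step_arm", "data": {"increments": [{"x": 0, "y": 0, "z": 0.15, "wx": 0, "wy": 0, "wz": 0, "gripper": 0}, {"x": 0, "y": 0, "z": 0.1, "wx": 0, "wy": 0, "wz": 0, "gripper": 0}, {"x": 0, "y": 0, "z": 0, "wx": 0, "wy": 0, "wz": 0, "gripper": 0}]}}

```text
time_s: 64.4
position: [0.4522, -0.2756, 0.3087]
tool_rot: [[-0.016, 1.0, 0.001], [1.0, 0.016, -0.001], [-0.001, 0.001, -1.0]]
ft_force: [-1.8, 2.1, 7.4]
grip_width: -0.0003
```

Latch 0 has snapped: the force fell away mid-stroke, and firm contact came back at 0.1357 (0.1355 expected when flat). Now latch 1.

Request:
{"op": "step_arm", "data": {"increments": [{"x": 0, "y": 0, "z": -1, "wx": 0, "wy": 0, "wz": 0, "gripper": 0}, {"x": 0, "y": 0, "z": -2, "wx": 0, "wy": 0, "wz": 0, "gripper": 0}, {"x": 0, "y": 0, "z": -2, "wx": 0, "wy": 0, "wz": 0, "gripper": 0}, {"x": 0, "y": 0, "z": -2, "wx": 0, "wy": 0, "wz": 0, "gripper": 0}, {"x": 3.2, "y": 0, "z": 0, "wx": 0, "wy": 0, "wz": 0, "gripper": 0}, {"x": 3.2, "y": 0, "z": 0, "wx": 0, "wy": 0, "wz": 0, "gripper": 0}, {"x": 3.2, "y": 0, "z": 0, "wx": 0, "wy": 0, "wz": 0, "gripper": 0}, {"x": 3.2, "y": 0, "z": 0, "wx": 0, "wy": 0, "wz": 0, "gripper": 0}, {"x": 3.2, "y": 0, "z": 0, "wx": 0, "wy": 0, "wz": 0, "gripper": 0}, {"x": 0, "y": 0, "z": 0, "wx": 0, "wy": 0, "wz": 0, "gripper": 0}, {"x": 0, "y": 0, "z": 2, "wx": 0, "wy": 0, "wz": 0, "gripper": 0}, {"x": 0, "y": 0, "z": 1, "wx": 0, "wy": 0, "wz": 0, "gripper": 0}, {"x": 0, "y": 0, "z": 0, "wx": 0, "wy": 0, "wz": 0, "gripper": 0}]}}

```text
time_s: 65.7
position: [0.4496, -0.1161, 0.3468]
tool_rot: [[-0.015, 1.0, -0.002], [1.0, 0.016, 0.001], [0.001, -0.002, -1.0]]
ft_force: [-0.4, 0.2, 0.3]
grip_width: -0.0001
```

```bash
python3 -c "
from h import *
togo(*fromcase(-.018,.08),.3085,90.9)"
```

```text
pos [ 0.4496 -0.1161  0.3468] yaw 90.89 F [-0.4  0.2  0.3] g -0.0001 t 65.7
tool cm [0.02 0.02 3.83] wz -0.0002
```

Request:
{"op": "step_arm", "data": {"increments": [{"x": 0, "y": 0, "z": 0.6, "wx": 0, "wy": 0, "wz": 0, "gripper": 0}, {"x": 0, "y": 0, "z": 0.6, "wx": 0, "wy": 0, "wz": 0, "gripper": 0}, {"x": 0, "y": 0, "z": 0.6, "wx": 0, "wy": 0, "wz": 0, "gripper": 0}, {"x": 0, "y": 0, "z": 0.4, "wx": 0, "wy": 0, "wz": 0, "gripper": 0}, {"x": 0, "y": 0, "z": 0, "wx": 0, "wy": 0, "wz": 0, "gripper": 0}]}}

```text
time_s: 66.2
position: [0.4499, -0.1157, 0.3256]
tool_rot: [[-0.016, 1.0, 0.001], [1.0, 0.016, -0.0], [-0.0, 0.001, -1.0]]
ft_force: [0.2, -0.6, 0.4]
grip_width: 0.0003
```

Request:
{"op": "step_arm", "data": {"increments": [{"x": 0, "y": 0, "z": 0.3, "wx": 0, "wy": 0, "wz": 0, "gripper": 0}, {"x": 0, "y": 0, "z": 0.3, "wx": 0, "wy": 0, "wz": 0, "gripper": 0}, {"x": 0, "y": 0, "z": 0.3, "wx": 0, "wy": 0, "wz": 0, "gripper": 0}, {"x": 0, "y": 0, "z": 0.3, "wx": 0, "wy": 0, "wz": 0, "gripper": 0}, {"x": 0, "y": 0, "z": 0.3, "wx": 0, "wy": 0, "wz": 0, "gripper": 0}, {"x": 0, "y": 0, "z": 0, "wx": 0, "wy": 0, "wz": 0, "gripper": 0}]}}

```text
time_s: 66.8
position: [0.4495, -0.1156, 0.31]
tool_rot: [[-0.016, 1.0, -0.002], [1.0, 0.016, 0.001], [0.001, -0.002, -1.0]]
ft_force: [0.0, 0.3, -0.3]
grip_width: -0.0001
```

Request:
{"op": "step_arm", "data": {"increments": [{"x": 0, "y": 0, "z": 0.15, "wx": 0, "wy": 0, "wz": 0, "gripper": 0}, {"x": 0, "y": 0, "z": 0.1, "wx": 0, "wy": 0, "wz": 0, "gripper": 0}, {"x": 0, "y": 0, "z": 0, "wx": 0, "wy": 0, "wz": 0, "gripper": 0}]}}

```text
time_s: 67.1
position: [0.4496, -0.1156, 0.3087]
tool_rot: [[-0.016, 1.0, -0.0], [1.0, 0.016, -0.0], [-0.0, -0.0, -1.0]]
ft_force: [-3.1, 1.0, 6.1]
grip_width: -0.0002
```

Latch 1 behaved the same way. Now I'll grip the handle bar with the jaws along x.

Request:
{"op": "step_arm", "data": {"increments": [{"x": 0, "y": 0, "z": -2, "wx": 0, "wy": 0, "wz": 0, "gripper": 0}, {"x": 0, "y": 0, "z": -3.5, "wx": 0, "wy": 0, "wz": 0, "gripper": 0}, {"x": 0, "y": 0, "z": -3.5, "wx": 0, "wy": 0, "wz": 0, "gripper": 0}, {"x": 0, "y": 0, "z": 0, "wx": 0, "wy": 0, "wz": 0.1428, "gripper": 5}, {"x": 0, "y": 0, "z": 0, "wx": 0, "wy": 0, "wz": 0.1428, "gripper": 5}, {"x": 0, "y": 0, "z": 0, "wx": 0, "wy": 0, "wz": 0.1428, "gripper": 5}, {"x": 0, "y": 0, "z": 0, "wx": 0, "wy": 0, "wz": 0.1428, "gripper": 5}, {"x": 0, "y": 0, "z": 0, "wx": 0, "wy": 0, "wz": 0.1428, "gripper": 5}, {"x": 0, "y": 0, "z": 0, "wx": 0, "wy": 0, "wz": 0.1428, "gripper": 5}, {"x": 0, "y": 0, "z": 0, "wx": 0, "wy": 0, "wz": 0.1428, "gripper": 5}, {"x": 0, "y": 0, "z": 0, "wx": 0, "wy": 0, "wz": 0.1428, "gripper": 5}, {"x": 0, "y": 0, "z": 0, "wx": 0, "wy": 0, "wz": 0.1428, "gripper": 5}, {"x": 0, "y": 0, "z": 0, "wx": 0, "wy": 0, "wz": 0.1428, "gripper": 5}, {"x": 0, "y": 0, "z": 0, "wx": 0, "wy": 0, "wz": 0.1428, "gripper": 5}, {"x": -0.6, "y": 2, "z": 0, "wx": 0, "wy": 0, "wz": 0, "gripper": 5}, {"x": -0.6, "y": 2, "z": 0, "wx": 0, "wy": 0, "wz": 0, "gripper": 5}, {"x": -0.6, "y": 2, "z": 0, "wx": 0, "wy": 0, "wz": 0, "gripper": 5}, {"x": -0.6, "y": 2, "z": 0, "wx": 0, "wy": 0, "wz": 0, "gripper": 5}, {"x": 0, "y": 0, "z": 0, "wx": 0, "wy": 0, "wz": 0, "gripper": 5}, {"x": 0, "y": 0, "z": 0, "wx": 0, "wy": 0, "wz": 0, "gripper": 5}]}}

```text
time_s: 69.1
position: [0.4269, -0.1959, 0.3981]
tool_rot: [[1.0, 0.015, -0.0], [0.015, -1.0, 0.001], [-0.0, -0.001, -1.0]]
ft_force: [0.2, 0.4, 0.2]
grip_width: 0.0503
```

Run:
```python
from h import *
togo(*fromcase(-.0425,0),.314,.9)
w=snap('wrist'); c=w['color']
# lever tops: project flat lever end and check bright extents along lever midline
for y in(-.08,.08):
  P=[[*fromcase(x,y),.1355] for x in np.arange(-.07,.02,.006)]
  print(y,[int(c[v,u].min()) if 0<=u<640 and 0<=v<400 else None for u,v in proj(w,P).round().astype(int)])
```

```text
pos [ 0.4269 -0.1959  0.3981] yaw 0.88 F [0.2 0.4 0.2] g 0.0503 t 69.1
tool cm [-0.04  0.03  8.41] wz -0.0004
-0.08 [146, 103, 116, 183, 182, 183, 183, 182, 181, 180, 179, 177, 74, 42, 43, 118]
0.08 [157, 109, 125, 189, 191, 190, 188, 188, 187, 188, 187, 182, 80, 115, 152, 151]
```

Request:
{"op": "step_arm", "data": {"increments": [{"x": 0, "y": 0, "z": 3, "wx": 0, "wy": 0, "wz": 0, "gripper": 5}, {"x": 0, "y": 0, "z": 3, "wx": 0, "wy": 0, "wz": 0, "gripper": 5}, {"x": 0, "y": 0, "z": 1.6, "wx": 0, "wy": 0, "wz": 0, "gripper": 5}, {"x": 0, "y": 0, "z": 0.8, "wx": 0, "wy": 0, "wz": 0, "gripper": 5}, {"x": 0, "y": 0, "z": 0, "wx": 0, "wy": 0, "wz": 0, "gripper": 5}, {"x": 0, "y": 0, "z": 0, "wx": 0, "wy": 0, "wz": 0, "gripper": 2}, {"x": 0, "y": 0, "z": 0, "wx": 0, "wy": 0, "wz": 0, "gripper": 0.5}, {"x": 0, "y": 0, "z": 0, "wx": 0, "wy": 0, "wz": 0, "gripper": 0.5}, {"x": 0, "y": 0, "z": 0, "wx": 0, "wy": 0, "wz": 0, "gripper": 0.5}, {"x": 0, "y": 0, "z": 0, "wx": 0, "wy": 0, "wz": 0, "gripper": 0.5}, {"x": 0, "y": 0, "z": 0, "wx": 0, "wy": 0, "wz": 0, "gripper": 0.5}, {"x": 0, "y": 0, "z": 0, "wx": 0, "wy": 0, "wz": 0, "gripper": 0.5}], "newtons": 60}}

```text
time_s: 70.35
position: [0.4275, -0.196, 0.3152]
tool_rot: [[1.0, 0.016, 0.003], [0.016, -1.0, -0.001], [0.003, 0.001, -1.0]]
ft_force: [4.3, 2.8, 2.4]
grip_width: 0.0101
```

Request:
{"op": "step_arm", "data": {"increments": [{"x": 0, "y": 0, "z": -0.1, "wx": 0, "wy": 0, "wz": 0, "gripper": 0.5}, {"x": 0, "y": 0, "z": 0, "wx": 0, "wy": 0, "wz": 0, "gripper": 0.5}, {"x": 0, "y": 0, "z": 0, "wx": 0, "wy": 0, "wz": 0, "gripper": 0.5}]}}

```text
time_s: 70.65
position: [0.4277, -0.1961, 0.3155]
tool_rot: [[1.0, 0.016, 0.003], [0.016, -1.0, -0.001], [0.003, 0.001, -1.0]]
ft_force: [7.4, 0.2, -5.1]
grip_width: 0.0096
```

Request:
{"op": "step_arm", "data": {"increments": [{"x": 0.05, "y": 0, "z": -0.1, "wx": 0, "wy": 0, "wz": 0, "gripper": 0.5}, {"x": 0, "y": 0, "z": 0, "wx": 0, "wy": 0, "wz": 0, "gripper": 0.5}, {"x": 0, "y": 0, "z": 0, "wx": 0, "wy": 0, "wz": 0, "gripper": 0.5}]}}

```text
time_s: 70.95
position: [0.4281, -0.1961, 0.3162]
tool_rot: [[1.0, 0.016, 0.003], [0.016, -1.0, -0.0], [0.003, 0.0, -1.0]]
ft_force: [7.8, -0.4, -9.7]
grip_width: 0.0099
```

Request:
{"op": "step_arm", "data": {"increments": [{"x": 0, "y": 0, "z": -0.1, "wx": 0, "wy": 0, "wz": 0, "gripper": 0.5}, {"x": 0, "y": 0, "z": 0, "wx": 0, "wy": 0, "wz": 0, "gripper": 0.5}, {"x": 0, "y": 0, "z": 0, "wx": 0, "wy": 0, "wz": 0, "gripper": 0.5}]}}

```text
time_s: 71.25
position: [0.4282, -0.1962, 0.3164]
tool_rot: [[1.0, 0.016, 0.002], [0.016, -1.0, 0.0], [0.002, -0.0, -1.0]]
ft_force: [11.3, -1.6, -16.3]
grip_width: 0.0098
```

Request:
{"op": "step_arm", "data": {"increments": [{"x": 0, "y": 0, "z": 0, "wx": 0, "wy": 0, "wz": 0, "gripper": 0.5}, {"x": 0, "y": 0, "z": 0, "wx": 0, "wy": 0, "wz": 0, "gripper": 0.5}, {"x": 0, "y": 0, "z": 0, "wx": 0, "wy": 0, "wz": 0, "gripper": 0.5}, {"x": 0, "y": 0, "z": 0, "wx": 0, "wy": 0, "wz": 0, "gripper": 0.5}, {"x": 0, "y": 0, "z": 0, "wx": 0, "wy": 0, "wz": 0, "gripper": 0.5}, {"x": 0, "y": 0, "z": 0, "wx": 0, "wy": 0, "wz": 0, "gripper": 0.5}, {"x": 0, "y": 0, "z": 0, "wx": 0, "wy": 0, "wz": 0, "gripper": 0.5}, {"x": 0, "y": 0, "z": 0, "wx": 0, "wy": 0, "wz": 0, "gripper": 0.5}, {"x": 0, "y": 0, "z": 0, "wx": 0, "wy": 0, "wz": 0, "gripper": 0.5}, {"x": 0, "y": 0, "z": 0, "wx": 0, "wy": 0, "wz": 0, "gripper": 0.5}]}}

```text
time_s: 72.25
position: [0.4282, -0.1962, 0.3164]
tool_rot: [[1.0, 0.016, 0.002], [0.016, -1.0, 0.0], [0.002, -0.0, -1.0]]
ft_force: [10.6, -1.9, -17.2]
grip_width: 0.0102
```

It held 17 N for a second without any movement. I'll relax, let go and retreat.

Request:
{"op": "step_arm", "data": {"increments": [{"x": 0, "y": 0, "z": 0.15, "wx": 0, "wy": 0, "wz": 0, "gripper": 0.5}, {"x": 0, "y": 0, "z": 0.1, "wx": 0, "wy": 0, "wz": 0, "gripper": 0.5}, {"x": 0, "y": 0, "z": 0, "wx": 0, "wy": 0, "wz": 0, "gripper": 4}, {"x": 0, "y": 0, "z": 0, "wx": 0, "wy": 0, "wz": 0, "gripper": 5}, {"x": 0, "y": 0, "z": 0, "wx": 0, "wy": 0, "wz": 0, "gripper": 5}, {"x": 0, "y": 0, "z": 0, "wx": 0, "wy": 0, "wz": 0, "gripper": 5}, {"x": 0, "y": 0, "z": 0, "wx": 0, "wy": 0, "wz": 0, "gripper": 5}, {"x": 0, "y": 0, "z": -1, "wx": 0, "wy": 0, "wz": 0, "gripper": 5}, {"x": 0, "y": 0, "z": -2, "wx": 0, "wy": 0, "wz": 0, "gripper": 5}, {"x": 0, "y": 0, "z": -3, "wx": 0, "wy": 0, "wz": 0, "gripper": 5}, {"x": 0, "y": 0, "z": -4, "wx": 0, "wy": 0, "wz": 0, "gripper": 5}, {"x": 0, "y": 0, "z": -4, "wx": 0, "wy": 0, "wz": 0, "gripper": 5}, {"x": 0, "y": 0, "z": -4, "wx": 0, "wy": 0, "wz": 0, "gripper": 5}, {"x": 0, "y": 0, "z": 0, "wx": 0, "wy": 0, "wz": 0, "gripper": 5}, {"x": 0, "y": 0, "z": 0, "wx": 0, "wy": 0, "wz": 0, "gripper": 5}]}}

```text
time_s: 73.75
position: [0.4272, -0.1957, 0.4954]
tool_rot: [[1.0, 0.016, 0.001], [0.016, -1.0, -0.001], [0.001, 0.001, -1.0]]
ft_force: [0.2, 0.6, -0.8]
grip_width: 0.0502
```

Run:
```python
from h import *
togo(.43,-.196)
w=snap('wrist','end_w'); c=w['color']; T=snap('top','end_t')
for y in(-.08,.08):
  P=[[*fromcase(x,y),.1355] for x in np.arange(-.07,.02,.006)]
  print(y,[int(c[v,u].min()) if 0<=u<640 and 0<=v<400 else None for u,v in proj(w,P).round().astype(int)])
# lid edge fit at z=.125: front edge columns
P=proj(w,[[*fromcase(x,y),.125] for x,y in((-.083,.1175),(-.083,0),(.083,.1175),(.083,0))]); print(P.round(1).tolist())
hsv=cv2.cvtColor(c,cv2.COLOR_BGR2HSV); low=hsv[...,1]<60
v=int(P[1][1]); r=np.where(low[v])[0]; print('row',v,'gray from',r[r>150].min(),'to',[int(x) for x in np.where(np.diff(r)>3)[0]][:5], r.max())
# bystanders/table changes in top view
t0=np.load('top.npy',allow_pickle=True).item()['color']; d=cv2.absdiff(t0,T['color']).max(2)
for n,(u,vv) in dict(jar=(272,257),bottle=(237,260),brush=(263,300),purple=(315,264)).items(): print(n,'mean diff',d[vv-15:vv+15,u-15:u+15].mean().round(1))
```

```text
pos [ 0.4272 -0.1957  0.4954] yaw 0.93 F [ 0.2  0.6 -0.8] g 0.0502 t 73.75
tool cm [0.28 0.03 0.  ] wz None
-0.08 [146, 105, 117, 183, 182, 180, 181, 182, 181, 181, 181, 176, 80, 113, 147, 147]
0.08 [154, 107, 123, 189, 187, 187, 187, 186, 187, 187, 187, 181, 88, 84, 152, 152]
[[273.3, 42.8], [277.8, 167.3], [452.7, 44.0], [440.1, 167.3]]
row 167 gray from 280 to [162] 627
jar mean diff 15.5
bottle mean diff 1.6
brush mean diff 6.9
purple mean diff 11.5
```

Run:
```python
import cv2,numpy as np
for f in('top0','end_t'):
    c=cv2.imread(f'pics/{f}.png'); m=(c.min(2)>150).astype(np.uint8); m[:235]=0;m[285:]=0;m[:,:225]=0;m[:,300:]=0
    n,l,s,ce=cv2.connectedComponentsWithStats(m); print(f,[(s[i].tolist(),ce[i].round(1).tolist()) for i in range(1,n) if s[i,4]>40])
from rig import env
print(env.close_job())
```

```text
top0 [([259, 245, 26, 24, 489], [271.8, 256.7]), ([228, 254, 18, 14, 126], [238.1, 262.2])]
end_t [([259, 245, 26, 24, 449], [270.9, 256.8]), ([228, 254, 18, 14, 126], [238.1, 262.2])]
the job is handed in; nothing more can be done
None
```

The case is packed, shut and latched, the latches held the pull test, and I handed the job in at about 74 s of the 210 s allowed.

**What I did:**
- All four brown frames came off their hooks and were set down in slots 0–3, one each, and the canister went into the bay.
- I pushed the lid shut by its handle and pressed both latches flat.
- I pulled the handle up with 16–17 N for about 1.3 s without movement, then let go and moved clear.

**What the last checks showed:**
- **Frames:** before the lid was shut, the images showed four frames in a row, each in its own slot. I didn't measure their tilt.
- **Canister:** it was shifted about 2 cm after I placed it. It was still upright in its bay, at case x −20 mm, y +86 mm, so I left it there. I couldn't recheck it after closing the lid.
- **Lid and latches:** the lid's edges lie within about 2 mm of the shut position in the image. Both levers look flat, and each met firm contact where a fully pressed lever should be. The force on each pawl can't be read directly; I estimated about 4 N per latch from the pull.
- **Jar, bottle and brush:** the jar and bottle are where they started, to within about 1 pixel. I only checked the brush by a brightness comparison, which showed little change. The jar area changed more, which I put down to shadow because its outline hasn't moved.

**Forces along the way:** my first push on the lid handle reached about 21 N sideways and 19 N upwards before I backed off and went in lower. There was also a 6 N sideways reading when I released the canister.

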